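# Feed the rubber mould through the injector's guide tunnel with the push stick

### The arm

A 7-joint arm with a two-finger parallel gripper is mounted at the origin on the work surface; the furniture and walls round the work are solid. World frame = base frame: x ahead of the robot, y to its left, z up, the work surface at z = 0. Lengths are in mm, angles in rad, forces in N, time in s.
With the tool pointing down it reaches from about 400 to 925 mm from the base axis. Payload 5.6 kg.
Tool frame: the origin (TCP) lies between the finger pads; the fingertips stand 8 mm ahead of it and the grasp point (between the pads) lies 11 mm behind it (manip.tips_ahead is the distance from the TCP to the fingertips, in mm); z points along the fingers, y is the direction in which the jaws open and shut (so a half turn about z gives the same grasp; the last joint's range is limited). The gripper opens to 85 mm and grips with 20 to 120 N. Pads are 22 mm wide; open, the fingers measure 114 mm over their backs; the gripper's body (76 mm by 85 mm) begins 54 mm behind the grasp point. The pads swing forward as they close: fully open they stand 13 mm farther back than shut.
Start: joints at [1.286, 0.468, -0.012, 1.603, 0.006, 1.071, -0.056], TCP at [155.601, -631.107, 239.29] pointing down, gripper open.
Joint ranges: [-2.53, 2.53], [-0.31, 2.02], [-1.57, 1.55], [0.28, 2.44], [-1.29, 4.43], [0.15, 1.84], [-2.92, 2.92]. Speed limits (rad/s): [2.57, 2.57, 3.14, 3.14, 3.14, 3.14, 3.14].

### API

Orientations are given as a unit quaternion [w, x, y, z].
In Python, from bench import manip gives the robot as it stands. The module is installed in compiled form; this text tells all that it offers.
- The arm moves only by the tool step_arm, never from a script. Its argument "rows" is text: rows parted by semicolons, each of 5 numbers parted by spaces: the shift along the tool's x, y, z in m, then the turn about the tool's z in rad, then the opening in per cent of the stroke, from 0 (shut) to 100 (fully open). A call has 1 to 20 rows; each row shifts and turns the pose as measured when the row begins, along the tool's axes as they then stand; what a row does not reach is not made up. A row lasts 1/10 s, in which the tool goes at most 50 mm and 8.59 degrees, less where a joint would pass 70% of its speed; a pose out of reach is approached as far as the arm can. A call with a gripper value outside its range is refused whole. The fingers move at their own pace and stop on an object; "force" is the grip in N (left out, the last holds). Time passes only in rows, so rows that do not move let the fingers close. It gives the time, the measured TCP pose, the force and the opening at its end, in the units of the state.
- manip.observe(): the state, without advancing time (a new reading comes with each control period).
- manip.snapshot(name): name is "scene" or "top" or "wrist"; returns (picture, depth): 384x512x3 uint8, red, green, blue; 384x512 float32, mm along the optical axis (not along the pixel's ray), 0 where there is no reading.
- manip.calibration(name): a dict with "fovy" (degrees; the focal length in pixels is half the picture's height over the tangent of half this angle, whatever the lens; pixels are square), "cx", "cy" (the principal point, pixels), "R" (3x3) and "t" (3): a world point X has camera coordinates R X + t. Camera axes: x right, y down, z forward; pixel columns grow to the right and rows downward; lengths in mm; the calibration is good to about 2 mm. A picture is of the moment at which its call begins: read the wrist's pose just before it. calibration takes no time and is no camera call; for the wrist camera it gives the pose at the moment of the call.
- manip.job_done(): hands the job in, once; it reports no verdict.
Trained networks look in the newest picture that a camera, given by its name, has taken for a name from the list of things; names that differ only in an ending like _2 or _b are one class to them, and where a whole thing is asked for, a point or a joint stands for the part that bears it (a point fixed in the world has none). Each returns a list of dicts, best first, with "conf" (0 to 1); they miss things now and then, are a little off and sometimes report something else, mostly with a low value. They report only what shows in the picture. A call takes as long as a camera call. They do not tell look-alikes from the thing itself.
- manip.look_for(camera, query): "extent" ([centre column, centre row, width, height] in pixels, round what is visible of it).
The state is a dict: "t": time; "joint_positions": joint angles; "dq": joint speeds; "joint_efforts": joint torques, N m; "ee_pos": TCP position; "orientation": TCP orientation; "force": force on the tool from outside, world axes, zero at the start; "ft_torque": the same for the moment, N m; "gripper_width": finger opening in mm.
Only numpy, scipy, OpenCV 4.12 (cv2) and the standard library are available. Lean on these libraries where they do the work, as an engineer would, in place of code of your own. Each camera call takes 0.05 s, during which the arm holds its last target.

### The job

Lay the single rubber mould flat on the open plate in front of the injection feeder's clear-covered tunnel, with its round, ringed gate hole facing the tunnel, and let go of it. Then take the wooden push stick by its upright grip and push the mould with the stick's tip through the tunnel until it is fully home against the stop block at the nozzle. Finally pull the stick out and lay it flat on the bench, clear of the feeder, leaving the other things where they are.

Things in the scene. Friction and masses are not known exactly. Their poses are not given: they have to be found in the camera images.
- feeder: Injection feeder, fixed to the bench: grey base plate 325 x 100 mm, 12 mm thick, with a straight covered tunnel on it. Origin: underside of the plate (bench height), below the middle of the tunnel's mouth; x = feed direction (into the tunnel), z up. Plate from x = -120 to +205 mm, y = -50 to +50 mm; its top, on which the mould slides, is at z = 12 mm.
- tunnel_mouth (a point): Middle of the tunnel's mouth, on the plate's top (feeder x = 0, z = 12 mm), feeder's axes. Tunnel: x = 0 to 150 mm, side rails 54 mm apart inside and 10 mm thick; clear cover from 39 to 44 mm over the bench (screws to 47). Guides as high as the rails flare in front of it, from 54 mm apart at x = 0 to 82 mm at x = -35 mm.
- infeed (a point): Middle of the open plate before the tunnel (feeder x = -75 mm, z = 12 mm), feeder's axes. From feeder x = -120 to -35 mm the plate is open above and at its sides; the mould is laid here.
- stop_face (a point): Middle of the stop block's face, the closed end of the tunnel (feeder x = 150 mm), 23 mm above the bench, where the mould's gate end comes to rest; feeder's axes. The block is 56 mm high over the bench; a steel nozzle post behind it is 82 mm high, at feeder x = 187 mm.
- mould: Brown rubber mould, the only one lying alone, beyond the feeder (a pile of three at the right stays there); about 0.11 kg, varies. 50 mm along its x, 76 mm along y (-37 to +39 mm), 22 mm high. Origin: underside, about the centre; the end at y = -37 mm has the round brass-ringed gate hole. Grip it across the 50 mm. Slides with ordinary friction and stays where left.
- mould_gate (a point): Middle of the mould's gate end face: at y = -37 mm, 11 mm above its underside; mould's axes. At the start it faces the right of the bench (world -y) within about 40 degrees, roughly the way the feeder feeds.
- push_stick: Wooden push stick, 0.15 kg, lying flat. Bar 30 mm wide, 16 mm high, from x = -55 mm to the rubber tip face at x = +175 mm. On it an upright grip 16 mm thick (along y), x = -37 to +37 mm, up to z = 84 mm; a slanting brace before it (to x = +80 mm, below z = 50 mm). Origin: underside, below the grip's middle; +x to the tip.
- stick_tip (a point): Middle of the stick's tip face: x = +175 mm, 8 mm above its underside; stick's axes. Held by the grip at z = 55 to 75 mm of the stick, the hand stays above the tunnel's cover while the bar runs a few mm over the plate.
- flux_bottle: White plastic bottle with a grey cap, 46 x 46 x 71 mm, to the right of the feeder; bystander. Origin: centre of its underside.
- tape_roll: White roll of tape lying flat, 58 mm across, 24 mm high, to the right of the feeder; bystander. Origin: centre of its underside.
Things that resemble listed ones, but are neither listed nor needed, are in the scene too. Leave any red look-alike of the mould alone.

How it is judged:
By the outcome, as a careful person would: the job done as asked, in the order asked, and still so for the second after the job is handed in, with the robot touching nothing.
It also fails if it takes over 62 s, if anything falls off the work surface, if the arm or the gripper's body presses on something with over 40 N, if the wrist force passes 120 N, or if a joint passes its speed limit or range.

## Working session

There is one attempt and no reset: what is moved stays moved. The work goes in short steps, Python scripts to look and compute and a tool call to move; the robot and the scene stay as the last step left them, time stands still between calls to the robot, and variables do not carry over. Pictures are saved under pics/ and viewed, and the job is handed in when it is done.

Besides the shell and the picture viewer there is one more tool, called after "Request:" by a JSON object that holds its "method" and its "body", one argument or row to a line. step_arm: Moves the arm, as the interface text tells. Its arguments: {"type":"object","properties":{"rows":{"type":"string"},"force":{"type":"number"}},"required":["rows"]}

```bash
mkdir -p pics; cat > h.py <<'E'
import numpy as np, cv2
from bench import manip
def snap(n,f):
    p,d=manip.snapshot(n); c=manip.calibration(n)
    cv2.imwrite('pics/'+f,p[:,:,::-1]); np.savez('pics/'+f+'.npz',p=p,d=d,**{k:np.array(v) for k,v in c.items()})
    return p,d,c
def world(c,d,u,v,dep=None):
    f=384/2/np.tan(np.radians(float(c['fovy']))/2)
    z=d if dep is None else dep
    X=np.stack([(u-c['cx'])/f*z,(v-c['cy'])/f*z,z+0*u],-1)
    return (X-np.array(c['t']))@np.array(c['R'])
def cloud(c,d):
    v,u=np.mgrid[0:384,0:512].astype(float)
    return world(c,d,u,v)
E
python3 - <<'E'
from h import *
for n in ['scene','top']:
    p,d,c=snap(n,n+'0.png'); print(n,c)
    for q in ['mould','push_stick','feeder','flux_bottle','tape_roll']:
        print(q,[(np.round(r['extent']),round(r['conf'],2)) for r in manip.look_for(n,q)][:4])
print(manip.observe())
E
```

```text
scene {'fovy': 42.43180703533197, 'cx': 262.89794835962897, 'cy': 189.96145233554594, 'R': array([[-0.88442317, -0.46664104, -0.00646547],
       [-0.34700983,  0.66682404, -0.65949213],
       [ 0.31205743, -0.58102654, -0.75168366]]), 't': array([ 375.15110066,  261.0975441 , 1211.8546763 ])}
mould [(array([368., 144.,  24.,  22.]), 0.86), (array([230., 154.,  26.,  22.]), 0.79), (array([209., 182.,  29.,  25.]), 0.66)]
push_stick [(array([163., 256.,  50.,  77.]), 0.92)]
feeder [(array([261., 202.,  78., 106.]), 0.84)]
flux_bottle [(array([320., 133.,  16.,  22.]), 0.64)]
tape_roll [(array([276., 120.,  19.,   8.]), 0.77)]
top {'fovy': 56.9136290535407, 'cx': 256.8741859430839, 'cy': 189.3500492900093, 'R': array([[ 1.71270627e-02, -9.99853300e-01,  2.05370630e-04],
       [-9.82987003e-01, -1.68757176e-02, -1.82898230e-01],
       [ 1.82874865e-01,  2.93063280e-03, -9.83131830e-01]]), 't': array([ -93.36863317,  478.11918002, 1072.83168189])}
mould [(array([292., 144.,  23.,  24.]), 0.89), (array([254., 145.,  21.,  21.]), 0.77), (array([373., 257.,  25.,  29.]), 0.66)]
push_stic
[... 195 characters left out ...]
[ 1.28597554,  0.46746412, -0.0116004 ,  1.60269567,  0.00602535,
        1.0714076 , -0.0562845 ]), 'dq': array([ 7.17038399e-05, -1.40173542e-03,  3.43325236e-04, -1.97754433e-05,
        4.74388977e-04,  3.12390603e-04, -9.00774419e-04]), 'joint_efforts': array([-7.37224536e-05, -5.31942952e+01,  2.15624878e-02, -2.51520914e+01,
        1.14330224e-02,  1.39439693e-03,  5.64205493e-06]), 'ee_pos': array([ 155.61057783, -631.10773825,  239.3154649 ]), 'orientation': array([ 3.49186755e-05,  9.92701854e-01,  1.20594470e-01, -2.54189144e-05]), 'force': array([-0.48646151, -0.52809791,  0.21040913]), 'ft_torque': array([0.01647523, 0.00904672, 0.00155784]), 'gripper_width': 85.07745502079268}
```

```bash
python3 - <<'E'
import cv2
a=cv2.imread('pics/top0.png'); cv2.imwrite('pics/top0c.png',cv2.resize(a[110:310,160:427],None,fx=3,fy=3,interpolation=cv2.INTER_CUBIC))
a=cv2.imread('pics/scene0.png'); cv2.imwrite('pics/scene0c.png',cv2.resize(a[90:310,120:400],None,fx=2.7,fy=2.7,interpolation=cv2.INTER_CUBIC))
E
```

```text
(no output)
```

View pics/top0c.png

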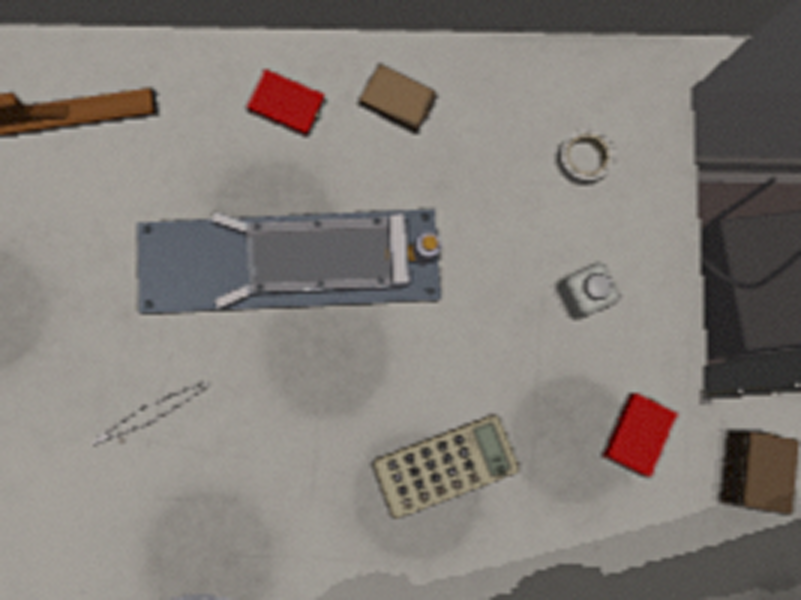

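View pics/scene0c.png

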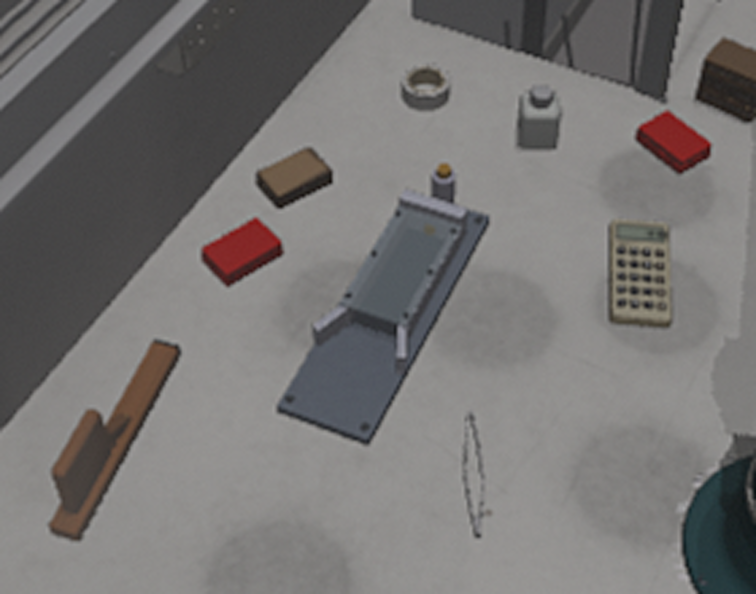

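Top crop: brown mould at crop (397,98), with a red look-alike left of it, the feeder in the centre (mouth to the left, stop to the right), and the stick at upper left. Now metric fits.

```bash
python3 - <<'E'
from h import *
for n in ['top','scene']:
    z=np.load(f'pics/{n}0.png.npz'); W=cloud(z,z['d'].astype(float)); p=z['p'].astype(int); ok=z['d']>0
    print(n)
    ext={'top':[('mould',292,144,18,16),('red',254,145,18,16)],'scene':[('mould',230,154,18,16),('red',209,182,18,16)]}[n]
    def rect(m,name):
        P=W[m]; r=cv2.minAreaRect(P[:,:2].astype(np.float32)); print(name,m.sum(),np.round(r[0],1),np.round(r[1],1),round(r[2],1),'z',np.round(np.percentile(P[:,2],[5,50,95]),1))
    v,u=np.mgrid[0:384,0:512]
    for name,a,b,w,h in ext:
        m=ok&(abs(u-a)<w)&(abs(v-b)<h)&(W[...,2]>18)&(W[...,2]<26)
        rect(m,name)
    m=ok&(W[...,2]>8)&(W[...,2]<16)&(p[...,2]>p[...,0]+5)&(W[...,0]>450)&(W[...,0]<720)
    m=cv2.morphologyEx(m.astype(np.uint8),cv2.MORPH_OPEN,np.ones((2,2)))>0
    rect(m,'plate')
    m=ok&(W[...,2]>36)&(W[...,2]<46)&(W[...,0]>450)&(W[...,0]<720)&(abs(W[...,1])<200); rect(m,'cover')
    m=ok&(W[...,2]>50)&(W[...,2]<60)&(W[...,0]>450)&(W[...,0]<720)&(abs(W[...,1])<200); rect(m,'stop')
    m=ok&(p[...,0]>p[...,2]+25)&(p[...,1]<p[...,0]*.75)&(W[...,0]>500)&(W[...,1]>100)&(W[...,0]<900)
    rect(m&(W[...,2]>11)&(W[...,2]<19),'bar'); rect(m&(W[...,2]>70)&(W[...,2]<90),'grip')
    # wall
    m=ok&(W[...,2]>30)&(W[...,0]>700)&(abs(W[...,1])<400); print('wall x',np.percentile(W[m][:,0],[1,5,50]), 'y', W[m][:,1].min(),W[m][:,1].max(),'zmax',W[m][:,2].max())
E
```

```text
top
mould 288 [ 645.7 -198. ] [74.  49.9] 61.5 z [18.7 21.9 25.1]
red 297 [638.  -75.2] [74.5 49.7] 66.3 z [19.  21.8 25. ]
plate 633 [474.  -84.4] [ 71.8 322.6] 3.3 z [ 7.6 11.9 42.2]
cover 672 [516.9  12.8] [418.  95.] 72.7 z [39.1 43.3 45.7]
stop 77 [ 479.3 -149.6] [54.6 97.1] 0.0 z [51.6 55.5 58.5]
bar 265 [617.6 197.6] [ 28.5 194.1] 9.2 z [12.4 15.5 18.6]
grip 120 [610.  239.8] [14.4 69.5] 10.4 z [73.  82.7 86.6]
wall x [728.2957327  736.29796154 791.74407379] y -399.96593666190205 399.98208629911943 zmax 491.7026506293826
scene
mould 250 [ 649.1 -200.7] [74.4 54.4] 60.1 z [19.  23.4 25.5]
red 288 [643.8 -76.4] [75.5 52.4] 68.5 z [19.2 23.2 25.5]
plate 537 [297.1 344.7] [104.1 874.3] 28.3 z [ 9.5 13.8 17.7]
cover 478 [516.5   6.1] [426.2  94. ] 72.8 z [38.9 44.3 45.8]
stop 97 [ 473.3 -120.3] [ 58.8 161.1] 5.1 z [50.3 55.2 59.1]
bar 170 [619.9 195.2] [ 26.  193.8] 9.3 z [13.5 16.8 18.8]
grip 29 [613.7 240.6] [ 5.8 66.5] 7.9 z [82.5 85.1 87.8]
wall x [731.71344791 741.39188679 791.18493426] y -399.9926175849411 399.93340455905974 zmax 676.2289386005318
```

```bash
python3 - <<'E'
from h import *
H=np.full((12,16),-99.)
for n in ['top','scene']:
    z=np.load(f'pics/{n}0.png.npz'); W=cloud(z,z['d'].astype(float)); ok=z['d']>0
    P=W[ok]; i=((P[:,0]+100)//100).astype(int); j=((P[:,1]+1000)//100).astype(int)
    k=(i>=0)&(i<12)&(j>=0)&(j<16); np.maximum.at(H,(i[k],j[k]),P[k,2])
print('y',[-1000+100*j for j in range(16)])
for i in range(12): print(-100+100*i,H[i].astype(int))
c=manip.calibration('wrist'); R=np.array(c['R']); print('cam pos',-R.T@c['t'],R, c['fovy'])
E
```

```text
y [-1000, -900, -800, -700, -600, -500, -400, -300, -200, -100, 0, 100, 200, 300, 400, 500]
-100 [-99   6   7   6  34  29   7   7  11 585 413  15   6   6  30  29]
0 [ 11  11  10   9  29  28   8   7 688 609 414  13   7   7   6   6]
100 [ 11  12  17 451 452 673 671  13  13  16  15   8   7   9   6  30]
200 [ 12  12  19 113  75  31  20  23  22   8  14  15  59  61  61 208]
300 [262 286 341 343 346  30  17  16   9  10  14   7  60  62  61  37]
400 [168 152 339 424 343  81  77  87  64  54  42   8   8   7   7   5]
500 [-99 -99 -99 425 344  30  32  57  61  47  19   7  81   9 205 195]
600 [-99 -99 335 339 342  30  29  30  29  30  23  40  89   8 241 242]
700 [-99 208 350 496 560 557 321 319 320 319 318 668 676 387 385 385]
800 [-99 -99 -99 -99 336 494 389 388 388 388 388 478 674 385 380 380]
900 [-99 -99 -99 -99 293 368 304 295 294 294 294 294 294 293 292 291]
1000 [-99 -99 -99 -99 -99 295 295 295 295 294 292 293 292 -99 -99 -99]
cam pos [ 220.91279452 -614.46146742  373.21305441] [[ 2.38982967e-01 -9.71023412e-01  8.21941335e-04]
 [-9.36224763e-01 -2.30193770e-01  2.65507103e-01]
 [-2.57624407e-01 -6.42211971e-02 -9.64108553e-01]] 63.182164992675716
```

```bash
cat >> h.py <<'E'
def yaw(q=None):
    q=manip.observe()['orientation'] if q is None else q
    w,x,y,z=q; return np.degrees(np.arctan2(2*(x*y+w*z),1-2*(y*y+z*z)))
def plan(wps,step=45,grip=100,dec=3):
    """wps: list of (x,y,z,yawdeg); prints rows"""
    s=manip.observe(); p=np.array(s['ee_pos']); a=yaw(s['orientation'])
    rows=[]
    for w in wps:
        x1=np.array(w[:3],float); b=w[3]; st=w[4] if len(w)>4 else step
        dy=(b-a+180)%360-180
        n=int(max(1,np.ceil(np.linalg.norm(x1-p)/st),np.ceil(abs(dy)/7.5)))
        for i in range(n):
            t=np.radians(a); d=(x1-p)/(n-i)
            ex=np.array([np.cos(t),np.sin(t),0]); ey=np.array([np.sin(t),-np.cos(t),0])
            r=[round(float(d@ex),dec),round(float(d@ey),dec),round(float(-d[2]),dec),round(-np.radians(dy/n),3)]
            rows.append(r); p=p+r[0]*0+ex*(d@ex)+ey*(d@ey)+np.array([0,0,d[2]]); a+=dy/n
    # metres
    print(len(rows)); print('; '.join('%.4g %.4g %.4g %.3g %g'%(round(r[0]/1000,4),round(r[1]/1000,4),round(r[2]/1000,4),r[3],grip) for r in rows))
def st():
    s=manip.observe(); print('t',round(s['t'],2),'pos',np.round(s['ee_pos'],1),'yaw',round(yaw(s['orientation']),2),'q',np.round(s['orientation'],4),'F',np.round(s['force'],1),'w',round(s['gripper_width'],1))
E
python3 - <<'E'
from h import *
plan([(280,-430,240,40),(600,-215,240,61.5)])
E
```

```text
15
0.0282 -0.0276 -0.0001 -0.076 100; 0.0302 -0.0254 -0.0001 -0.076 100; 0.032 -0.023 -0.0001 -0.076 100; 0.0337 -0.0205 -0.0001 -0.076 100; 0.0351 -0.0179 -0.0001 -0.076 100; 0.0364 -0.0152 -0.0001 -0.076 100; 0.0426 0.0046 -0 -0.042 100; 0.0424 0.0063 -0 -0.042 100; 0.0421 0.0081 -0 -0.042 100; 0.0417 0.0098 -0 -0.042 100; 0.0412 0.0116 -0 -0.042 100; 0.0407 0.0133 -0 -0.042 100; 0.0401 0.015 -0 -0.042 100; 0.0395 0.0166 -0 -0.042 100; 0.0388 0.0182 -0 -0.042 100
```

Request:
{"method": "step_arm", "body": {
  "rows": "0.028 -0.028 0 -0.076 100; 0.03 -0.025 0 -0.076 100; 0.032 -0.023 0 -0.076 100; 0.034 -0.02 0 -0.076 100; 0.035 -0.018 0 -0.076 100; 0.036 -0.015 0 -0.076 100; 0.043 0.005 0 -0.042 100; 0.042 0.006 0 -0.042 100; 0.042 0.008 0 -0.042 100; 0.042 0.01 0 -0.042 100; 0.041 0.012 0 -0.042 100; 0.041 0.013 0 -0.042 100; 0.04 0.015 0 -0.042 100; 0.04 0.017 0 -0.042 100; 0.039 0.018 0 -0.042 100",
  "force": 60
}}

```text
t: 2.1
ee_pos: [605.6, -200.1, 239.6]
orientation: [0.005, 0.854, 0.52, -0.002]
force: [0.1, -0.1, -0.1]
gripper_width: 85.4
```

```bash
python3 - <<'E'
from h import *
st(); snap('wrist','w1.png'); st()
E
```

```text
t 2.1 pos [ 605.6 -200.1  239.6] yaw 62.63 q [ 0.0048  0.8543  0.5198 -0.0024] F [ 0.1 -0.1 -0.1] w 85.4
t 2.15 pos [ 611.3 -192.6  239.7] yaw 63.21 q [0.004  0.8517 0.5241 0.0014] F [4.9 3.9 2. ] w 85.6
```

View pics/w1.png

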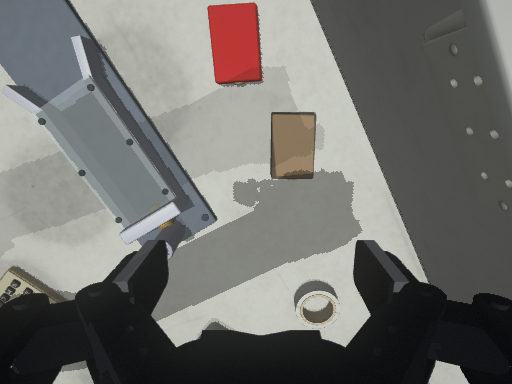

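The picture shows the mould at (293,146), the red look-alike at (236,43), the feeder at upper left. The arm was still moving, so I'll retake it and fit both.

```bash
cat >> h.py <<'E'
def wsnap(f):
    c=manip.calibration('wrist'); p,d=manip.snapshot('wrist')
    cv2.imwrite('pics/'+f,p[:,:,::-1]); np.savez('pics/'+f+'.npz',p=p,d=d,**{k:np.array(v) for k,v in c.items()})
    return p,d,c
def rect(P,name=''):
    r=cv2.minAreaRect(P[:,:2].astype(np.float32)); print(name,len(P),np.round(r[0],1),np.round(r[1],1),round(r[2],1),'z',np.round(np.percentile(P[:,2],[5,50,95]),1)); return r
E
python3 - <<'E'
from h import *
st(); p,d,c=wsnap('w2.png'); st()
W=cloud(c,d.astype(float)); q=p.astype(int); ok=d>0
print(manip.look_for('wrist','mould'))
br=ok&(q[...,0]>q[...,2]+25)&(W[...,2]>17)&(W[...,2]<27)
red=(q[...,0]>2*q[...,1])
m=(br&~red).astype(np.uint8)
n,l,s,_=cv2.connectedComponentsWithStats(m)
for i in range(1,n):
    if s[i,4]>300: rect(W[l==i],f'brown{s[i]}')
blk=ok&(W[...,2]>8)&(W[...,2]<16)&(q[...,2]>q[...,0]+8); n,l,s,_=cv2.connectedComponentsWithStats(blk.astype(np.uint8))
for i in range(1,n):
    if s[i,4]>300: rect(W[l==i],f'blue{s[i]}')
E
```

```text
t 2.15 pos [ 611.3 -192.6  239.7] yaw 63.21 q [0.004  0.8517 0.5241 0.0014] F [4.9 3.9 2. ] w 85.6
t 2.2 pos [ 608.6 -194.4  239.4] yaw 63.1 q [3.600e-03 8.522e-01 5.232e-01 1.000e-04] F [-0.  -0.4 -0.1] w 85.6
[{'extent': [290.5, 157.4, 47.8, 65.1], 'conf': 0.9}, {'extent': [233.9, 57.5, 47.5, 82.6], 'conf': 0.89}]
brown[ 270  124   43   62 2359] 2359 [ 651. -197.] [69.5 47. ] 66.7 z [20.  21.2 22.5]
blue[   0    0   92  111 7330] 7330 [460.8  16.3] [113.   95.3] 51.3 z [ 9.8 11.1 12.5]
blue[  97   59  117  190 2623] 2623 [ 513.2 -129.9] [234.3  51.2] 82.4 z [ 9.9 11.2 12.5]
```

View pics/w2.png

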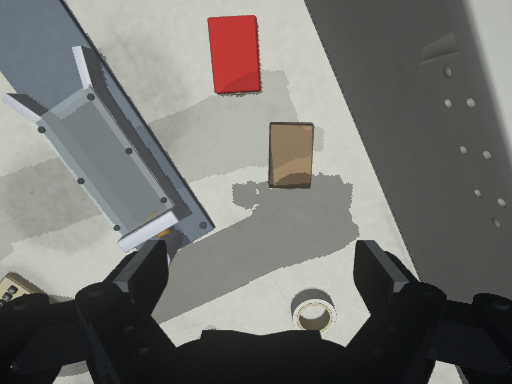

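```bash
python3 - <<'E'
from h import *
plan([(640,-205,150,61.5)])
E
```

```text
3
0.0029 0.0112 0.0297 0.008 100; 0.003 0.0111 0.0297 0.008 100; 0.0031 0.0111 0.0297 0.008 100
```

Request:
{"method": "step_arm", "body": {
  "rows": "0.003 0.011 0.03 0.009 100; 0.003 0.011 0.03 0.009 100; 0.003 0.011 0.03 0.009 100; 0 0 0 0 100; 0 0 0 0 100"
}}

```text
t: 2.75
ee_pos: [638.4, -211.7, 148.6]
orientation: [0.006, 0.862, 0.507, -0.003]
force: [-0.0, 0.7, 1.0]
gripper_width: 85.1
```

```bash
python3 - <<'E'
from h import *
st(); p,d,c=wsnap('w3.png'); st()
W=cloud(c,d.astype(float)); q=p.astype(int); ok=d>0
print(manip.look_for('wrist','mould'))
v,u=np.mgrid[0:384,0:512]
m=(ok&(W[...,2]>16)&(W[...,2]<27)&(abs(W[...,0]-649)<50)&(abs(W[...,1]+198)<55)&(v<250)).astype(np.uint8)
n,l,s,_=cv2.connectedComponentsWithStats(m)
for i in range(1,n):
    if s[i,4]>300: rect(W[l==i],f'brown{s[i]}')
E
```

```text
t 2.75 pos [ 638.4 -211.7  148.6] yaw 60.9 q [ 0.0062  0.8621  0.5068 -0.0027] F [-0.   0.7  1. ] w 85.1
t 2.8 pos [ 637.9 -211.9  148.5] yaw 60.88 q [ 0.0061  0.8621  0.5066 -0.003 ] F [ 0.3 -0.7  0.2] w 85.1
[{'extent': [175.8, 45.1, 78.2, 89.7], 'conf': 0.82}, {'extent': [262.6, 165.2, 64.9, 87.0], 'conf': 0.57}]
brown[ 232  122   60   87 4906] 4906 [ 648.1 -199.8] [75.7 49.2] 62.3 z [19.9 21.2 22.3]
```

View pics/w3.png

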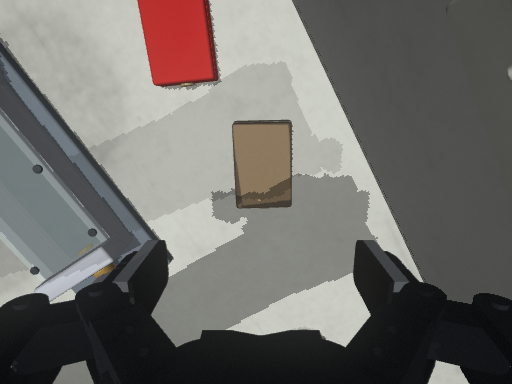

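Mould at (648,-200), long axis 62.3°. Descending onto it.

```bash
python3 - <<'E'
from h import *
plan([(648,-199.6,60,62.0,30),(648,-199.6,14,62.0,20)])
E
```

```text
7
0.0038 0.0006 0.0223 -0.005 100; 0.0038 0.0006 0.0223 -0.005 100; 0.0038 0.0007 0.0223 -0.005 100; 0.0038 0.0007 0.0223 -0.005 100; 0 0 0.0153 -0 100; 0 0 0.0153 -0 100; 0 0 0.0153 -0 100
```

Request:
{"method": "step_arm", "body": {
  "rows": "0.004 0.001 0.022 -0.005 100; 0.004 0.001 0.022 -0.005 100; 0.004 0.001 0.022 -0.005 100; 0.004 0.001 0.022 -0.005 100; 0 0 0 0 100; 0 0 0 0 100"
}}

```text
t: 3.45
ee_pos: [654.6, -204.8, 72.8]
orientation: [0.014, 0.858, 0.514, 0.003]
force: [-0.4, -0.9, -1.2]
gripper_width: 85.2
```

```bash
python3 - <<'E'
from h import *
st()
plan([(648,-199.6,13,62.0,20)])
E
```

```text
t 3.45 pos [ 654.6 -204.8   72.8] yaw 61.88 q [0.0142 0.8576 0.5141 0.0031] F [-0.4 -0.9 -1.2] w 85.2
4
0.0004 -0.0021 0.0149 -0.001 100; 0.0004 -0.0021 0.0149 -0.001 100; 0.0004 -0.0021 0.0149 -0.001 100; 0.0004 -0.0021 0.0149 -0.001 100
```

```bash
cat >> h.py <<'E'
from scipy.spatial.transform import Rotation as Ro
def R_():
    q=manip.observe()['orientation']; return Ro.from_quat([q[1],q[2],q[3],q[0]])
def plan(wps,step=45,grip=100,dec=3):
    s=manip.observe(); p=np.array(s['ee_pos']); R=R_(); a=yaw(s['orientation']); rows=[]
    print('tilt',np.round(R.as_matrix()[:2,2],4))
    for w in wps:
        x1=np.array(w[:3],float); b=w[3]; st=w[4] if len(w)>4 else step
        dy=(b-a+180)%360-180
        n=int(max(1,np.ceil(np.linalg.norm(x1-p)/st),np.ceil(abs(dy)/7.5)))
        for i in range(n):
            d=(x1-p)/(n-i); r=R.inv().apply(d); rows.append(list(np.round(r/1000,4))+[round(-np.radians(dy/n),3)])
            p=p+d; R=R*Ro.from_euler('z',-np.radians(dy/n)); a+=dy/n
    print(len(rows)); print('; '.join('%.4g %.4g %.4g %.3g %g'%(*r,grip) for r in rows))
E
python3 - <<'E'
from h import *
plan([(648,-199.6,13,62.0,15)])
E
```

```text
tilt [ 0.02   -0.0212]
5
0.0004 -0.002 0.0119 -0 100; 0.0004 -0.002 0.0119 -0 100; 0.0004 -0.002 0.0119 -0 100; 0.0004 -0.002 0.0119 -0 100; 0.0004 -0.002 0.0119 -0 100
```

Request:
{"method": "step_arm", "body": {
  "rows": "0.0005 -0.002 0.012 0 100; 0.0005 -0.002 0.012 0 100; 0.0005 -0.002 0.012 0 100; 0.0005 -0.002 0.012 0 100; 0 0 0 0 100; 0 0 0 0 100"
}}

```text
t: 4.05
ee_pos: [650.4, -201.4, 25.0]
orientation: [0.017, 0.858, 0.513, 0.005]
force: [0.3, 0.5, -0.3]
gripper_width: 85.4
```

```bash
python3 - <<'E'
from h import *
st()
plan([(648,-199.6,13,62.0,15)])
E
```

```text
t 4.05 pos [ 650.4 -201.4   25. ] yaw 61.79 q [0.0165 0.8579 0.5135 0.0048] F [ 0.3  0.5 -0.3] w 85.4
tilt [ 0.0251 -0.0234]
1
0.0005 -0.0034 0.0119 -0.004 100
```

Request:
{"method": "step_arm", "body": {
  "rows": "0.0005 -0.0015 0.006 0 100; 0 -0.0015 0.006 0 100; 0 0 0 0 0; 0 0 0 0 0; 0 0 0 0 0; 0 0 0 0 0; 0 0 0 0 0; 0 0 0 0 0",
  "force": 60
}}

```text
t: 4.85
ee_pos: [649.3, -199.9, 13.4]
orientation: [0.017, 0.858, 0.513, 0.006]
force: [0.3, 0.4, -1.2]
gripper_width: 49.0
```

```bash
python3 - <<'E'
from h import *
st()
plan([])
E
```

```text
t 4.85 pos [ 649.3 -199.9   13.4] yaw 61.79 q [0.0173 0.8579 0.5134 0.0055] F [ 0.3  0.4 -1.2] w 49.0
tilt [ 0.0273 -0.024 ]
0
```

```bash
python3 - <<'E'
from h import *
plan([(645,-199,60,62.,25),(600,-170,180,70,30),(480,-80,230,93,35)],grip=0)
E
```

```text
tilt [ 0.0273 -0.024 ]
12
-0.0008 -0.0013 -0.0234 -0.002 0; -0.0008 -0.0013 -0.0234 -0.002 0; 0.0007 -0.0098 -0.0244 -0.028 0; 0.001 -0.0098 -0.0244 -0.028 0; 0.0012 -0.0098 -0.0244 -0.028 0; 0.0015 -0.0097 -0.0244 -0.028 0; 0.0018 -0.0097 -0.0244 -0.028 0; 0.0086 -0.0284 -0.0111 -0.08 0; 0.0108 -0.0276 -0.0111 -0.08 0; 0.013 -0.0266 -0.0111 -0.08 0; 0.0151 -0.0255 -0.0111 -0.08 0; 0.0171 -0.0242 -0.0111 -0.08 0
```

Request:
{"method": "step_arm", "body": {
  "rows": "-0.001 -0.001 -0.023 0 0; -0.001 -0.001 -0.023 0 0; 0.001 -0.01 -0.024 -0.028 0; 0.001 -0.01 -0.024 -0.028 0; 0.001 -0.01 -0.024 -0.028 0; 0.0015 -0.01 -0.024 -0.028 0; 0.002 -0.01 -0.024 -0.028 0; 0.009 -0.028 -0.011 -0.08 0; 0.011 -0.028 -0.011 -0.08 0; 0.013 -0.027 -0.011 -0.08 0; 0.015 -0.025 -0.011 -0.08 0; 0.017 -0.024 -0.011 -0.08 0; 0 0 0 0 0; 0 0 0 0 0; 0 0 0 0 0",
  "force": 60
}}

```text
t: 6.35
ee_pos: [471.3, -76.9, 233.6]
orientation: [0.018, 0.683, 0.731, -0.002]
force: [0.7, 0.6, -0.6]
gripper_width: 49.2
```

```bash
python3 - <<'E'
from h import *
st(); plan([]); p,d,c=wsnap('w4.png'); st()
E
```

```text
t 6.35 pos [471.3 -76.9 233.6] yaw 93.86 q [ 0.0184  0.6827  0.7305 -0.0018] F [ 0.7  0.6 -0.6] w 49.2
tilt [ 0.0244 -0.0278]
0

t 6.4 pos [471.4 -77.1 233.4] yaw 93.84 q [ 0.0183  0.6828  0.7304 -0.0018] F [-0.9 -0.3 -0.9] w 48.8
```

View pics/w4.png

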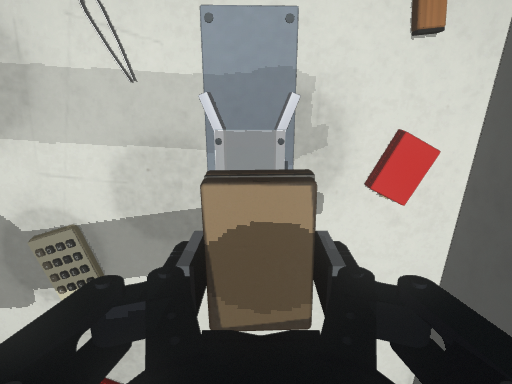

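```bash
python3 - <<'E'
from h import *
z=np.load('pics/w4.png.npz'); c=z; d=z['d'].astype(float); W=cloud(c,d); q=z['p'].astype(int); ok=d>0
v,u=np.mgrid[0:384,0:512]
m=ok&(v<165)&(u>180)&(u<320)&(W[...,2]>8)&(W[...,2]<16)
m=cv2.morphologyEx(m.astype(np.uint8),cv2.MORPH_OPEN,np.ones((3,3)))>0
P=W[m]; print(np.percentile(P[:,2],[5,50,95])); r=rect(P,'plate')
# edges per row
L=[];Rr=[]
for row in range(12,90,3):
    cols=np.where(m[row])[0]
    if len(cols)>60: L.append(W[row,cols[0]]);Rr.append(W[row,cols[-1]])
L=np.array(L);Rr=np.array(Rr)
for A in (L,Rr):
    k=np.polyfit(A[:,1],A[:,0],1); print('x=%.4f*y+%.1f'%tuple(k),'angle',np.degrees(np.arctan(k[0])))
T=[]
for col in range(208,292,4):
    rows=np.where(m[:,col])[0]; T.append(W[rows[0],col])
T=np.array(T); k=np.polyfit(T[:,0],T[:,1],1); print('front y=%.4f x + %.1f'%tuple(k), T[:,1].round(1)[::4])
# flare/guides high points
g=ok&(v<165)&(u>180)&(u<320)&(W[...,2]>34)&(W[...,2]<50); rect(W[g&(v<133)],'flares'); 
G=W[g]; yy=np.arange(-60,40,8)
for y in yy:
    s=G[abs(G[:,1]-y)<3]
    if len(s): 
        xs=np.sort(s[:,0]); gap=np.diff(xs); i=gap.argmax(); print(y,xs[0].round(1),xs[i].round(1),xs[i+1].round(1),xs[-1].round(1))
# held mould
mm=ok&(v>160)&(v<335)&(u>195)&(u<320)&(W[...,2]>200); rect(W[mm],'held')
mm=ok&(v>170)&(v<330)&(u>205)&(u<310)&(q[...,0]>q[...,2]+15); P=W[mm]; rect(P,'held'); A=np.c_[P[:,:2],np.ones(len(P))]; print(np.linalg.lstsq(A,P[:,2],rcond=None)[0])
E
```

```text
[ 9.93870205 11.26600331 12.60644217]
plate 11342 [ 4.594e+02 -3.000e-01] [100.1 163.6] 3.6 z [ 9.9 11.3 12.6]
x=-0.0641*y+410.0 angle -3.6673014195722744
x=-0.0628*y+508.6 angle -3.592749534373135
front y=0.0604 x + 52.9 [77.7 78.9 79.9 80.9 82.4 82.6]
flares 1072 [460.7 -22.2] [102.1  39.1] 3.9 z [36.8 38.6 43.8]
-60 426.3 445.2 446.0 500.1
-52 426.2 426.4 427.3 499.7
-44 424.5 424.9 426.1 499.0
-36 420.1 432.8 454.4 500.5
-28 416.0 429.1 491.8 502.9
-20 412.8 425.7 494.3 506.0
-12 408.6 422.4 496.7 508.5
-4 412.6 417.6 499.4 510.5
held 18987 [469.9 -75.9] [57.1 75.3] 4.0 z [234.8 242.1 249.3]
held 14684 [470.  -75.6] [47.3 74.3] 4.8 z [240.8 242.2 243.4]
[-6.94866354e-03 -2.75259097e-02  2.43371662e+02]
```

```bash
python3 - <<'E'
from h import *
plan([(458.3,36,100,93.6,30)],grip=0)
E
```

```text
tilt [ 0.0242 -0.0276]
6
0.0196 -0.0014 0.0216 0.001 0; 0.0196 -0.0014 0.0216 0.001 0; 0.0196 -0.0014 0.0216 0.001 0; 0.0196 -0.0014 0.0216 0.001 0; 0.0196 -0.0015 0.0216 0.001 0; 0.0196 -0.0015 0.0216 0.001 0
```

Request:
{"method": "step_arm", "body": {
  "rows": "0.02 -0.0015 0.021 0 0; 0.02 -0.0015 0.022 0 0; 0.02 -0.0015 0.022 0 0; 0.02 -0.0015 0.022 0 0; 0.02 -0.0015 0.022 0 0; 0.02 -0.0015 0.022 0.003 0; 0 0 0 0 0; 0 0 0 0 0"
}}

```text
t: 7.2
ee_pos: [464.2, 37.6, 90.7]
orientation: [0.017, 0.689, 0.725, -0.001]
force: [-0.1, -0.5, -0.4]
gripper_width: 48.9
```

```bash
python3 - <<'E'
from h import *
st()
plan([(458.3,36,40,93.6,15)],grip=0)
E
```

```text
t 7.2 pos [464.2  37.6  90.7] yaw 92.87 q [ 0.0175  0.689   0.7246 -0.0013] F [-0.1 -0.5 -0.4] w 48.9
tilt [ 0.0235 -0.026 ]
4
0 -0.0018 0.0127 -0.003 0; 0 -0.0018 0.0127 -0.003 0; 0 -0.0018 0.0127 -0.003 0; 0 -0.0018 0.0127 -0.003 0
```

Request:
{"method": "step_arm", "body": {
  "rows": "0 -0.002 0.013 -0.003 0; 0 -0.002 0.013 -0.003 0; 0 -0.002 0.013 -0.003 0; 0 -0.002 0.013 -0.003 0; 0 0 0 0 0; 0 0 0 0 0"
}}

```text
t: 7.8
ee_pos: [459.9, 30.2, 35.9]
orientation: [0.02, 0.688, 0.726, -0.001]
force: [0.6, -0.2, -1.0]
gripper_width: 49.0
```

```bash
python3 - <<'E'
from h import *
st()
plan([(458.3,36,27,93.6,6)],grip=0)
p,d,c=wsnap('w5.png')
E
```

```text
t 7.8 pos [459.9  30.2  35.9] yaw 93.07 q [ 0.0196  0.6876  0.7258 -0.0009] F [ 0.6 -0.2 -1. ] w 49.0
tilt [ 0.0272 -0.0282]
2
0.0031 -0.0007 0.0043 -0.005 0; 0.0031 -0.0007 0.0043 -0.005 0
```

View pics/w5.png

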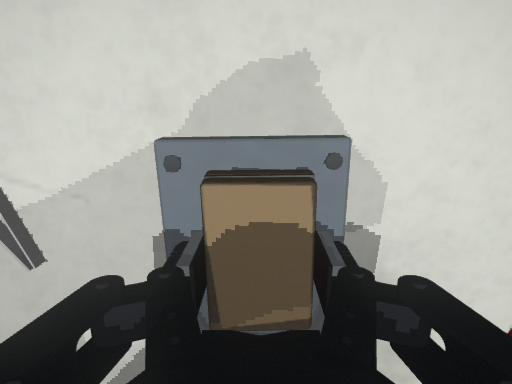

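Request:
{"method": "step_arm", "body": {
  "rows": "0.003 -0.001 0.004 -0.005 0; 0.003 -0.001 0.004 -0.005 0; 0.001 0 0.001 0 0; 0 0 0 0 0"
}}

```text
t: 8.25
ee_pos: [458.9, 37.2, 27.4]
orientation: [0.021, 0.684, 0.729, 0.0]
force: [0.3, 0.2, -1.3]
gripper_width: 49.4
```

```bash
python3 - <<'E'
from h import *
st()
plan([(458.3,36,26,93.6,6)],grip=0)
E
```

```text
t 8.25 pos [458.9  37.2  27.4] yaw 93.64 q [2.080e-02 6.840e-01 7.292e-01 2.000e-04] F [ 0.3  0.2 -1.3] w 49.4
tilt [ 0.0306 -0.028 ]
1
-0.0011 -0.0007 0.0014 0.001 0
```

Request:
{"method": "step_arm", "body": {
  "rows": "0 0 0.001 0 0; 0 0 0.0005 0 0; 0 0 0 0 70; 0 0 0 0 70; 0 0 0 0 70; 0 0 0 0 70; 0 0 0 0 70"
}}

```text
t: 8.95
ee_pos: [459.8, 37.3, 26.5]
orientation: [0.021, 0.684, 0.729, 0.001]
force: [-0.6, 0.2, -0.7]
gripper_width: 59.7
```

```bash
python3 - <<'E'
from h import *
st()
plan([(458.3,36,60,93.6,17),(450,36,150,93.6,30)],grip=90)
E
```

```text
t 8.95 pos [459.8  37.3  26.5] yaw 93.65 q [0.0214 0.6839 0.7292 0.0009] F [-0.6  0.2 -0.7] w 59.7
tilt [ 0.0325 -0.028 ]
6
-0.0011 -0.0003 -0.0168 0 90; -0.0011 -0.0003 -0.0168 0 90; -0.0005 -0.0014 -0.0225 -0 90; -0.0005 -0.0014 -0.0225 -0 90; -0.0005 -0.0014 -0.0225 -0 90; -0.0005 -0.0014 -0.0225 -0 90
```

Request:
{"method": "step_arm", "body": {
  "rows": "-0.001 0 -0.015 0 90; -0.001 0 -0.017 0 90; -0.0005 -0.001 -0.022 0 100; -0.0005 -0.001 -0.022 0 100; -0.012 0 -0.022 0 100; -0.02 0 -0.022 0 100; -0.02 0 -0.022 0 100; 0 0 0 0 100; 0 0 0 0 100"
}}

```text
t: 9.85
ee_pos: [455.6, -14.7, 174.6]
orientation: [0.021, 0.683, 0.73, -0.0]
force: [0.9, -0.3, -0.3]
gripper_width: 85.4
```

```bash
python3 - <<'E'
from h import *
st()
plan([]); p,d,c=wsnap('w6.png')
E
```

```text
t 9.85 pos [455.6 -14.7 174.6] yaw 93.78 q [ 2.080e-02  6.831e-01  7.300e-01 -1.000e-04] F [ 0.9 -0.3 -0.3] w 85.4
tilt [ 0.0302 -0.0286]
0
```

View pics/w6.png

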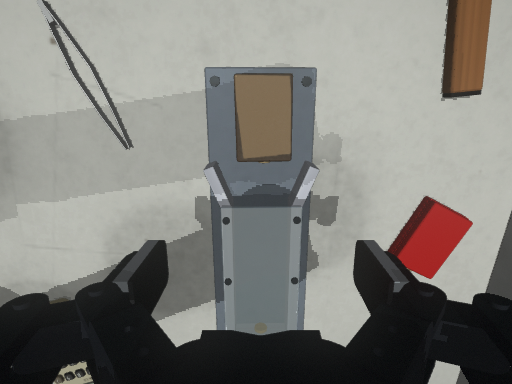

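The mould lies flat on the infeed at (264,117), gate end (a bit of brass at row 160) toward the tunnel, with the flares just ahead.

```bash
python3 - <<'E'
from h import *
z=np.load('pics/w6.png.npz'); c=z; d=z['d'].astype(float); W=cloud(c,d); q=z['p'].astype(int); ok=d>0
v,u=np.mgrid[0:384,0:512]
m=ok&(v<165)&(u>225)&(u<300)&(W[...,2]>29)&(W[...,2]<40); 
n,l,s,_=cv2.connectedComponentsWithStats(m.astype(np.uint8))
for i in range(1,n):
    if s[i,4]>300: rect(W[l==i],f'mould{s[i]}')
m=ok&(v<180)&(u>190)&(u<330)&(W[...,2]>8)&(W[...,2]<15.5)
m=cv2.morphologyEx(m.astype(np.uint8),cv2.MORPH_OPEN,np.ones((3,3)))>0
L=[];Rr=[]
for row in range(74,160,3):
    cols=np.where(m[row])[0]; L.append(W[row,cols[0]]);Rr.append(W[row,cols[-1]])
for A in (np.array(L),np.array(Rr)):
    k=np.polyfit(A[:,1],A[:,0],1); print('x=%.4f*y+%.1f'%tuple(k))
print('front',[W[np.where(m[:,col])[0][0],col][:2].round(1) for col in (212,230,300,310)])
# rails top in tunnel
g=ok&(W[...,2]>33)&(W[...,2]<50)&(v<235)&(u>195)&(u<330)&(v>160); G=W[g]
for y in range(-75,0,8):
    s=G[abs(G[:,1]-y)<3]
    if len(s): xs=np.sort(s[:,0]); gp=np.diff(xs);i=gp.argmax(); print(y,xs[0].round(1),xs[i].round(1),xs[i+1].round(1),xs[-1].round(1))
E
```

```text
mould[ 234   74   59   88 4987] 4987 [458.8  37.4] [49.2 73.3] 4.1 z [31.9 33.2 34.4]
x=-0.0681*y+410.0
x=-0.0641*y+508.6
front [array([411.5,  77.9]), array([427.3,  78.9]), array([488.9,  83.1]), array([498.1,  83.9])]
-67 426.5 479.0 481.8 481.8
-59 426.2 431.9 432.7 500.3
-51 426.0 426.2 426.9 499.2
-43 423.5 423.5 424.4 499.1
-35 419.8 432.5 467.9 500.6
-27 416.1 428.6 491.9 503.4
-19 412.3 424.8 494.1 506.3
-11 408.7 421.5 496.9 509.0
-3 413.9 417.7 499.7 510.8
```

```bash
python3 - <<'E'
from h import *
plan([(560,80,220,98,35),(612,165,230,98.5,35)])
E
```

```text
tilt [ 0.03   -0.0286]
8
0.0172 0.0223 -0.009 -0.015 100; 0.0169 0.0226 -0.009 -0.015 100; 0.0165 0.0228 -0.009 -0.015 100; 0.0162 0.0231 -0.009 -0.015 100; 0.0159 0.0233 -0.009 -0.015 100; 0.0255 0.0212 -0.0036 -0.003 100; 0.0255 0.0213 -0.0036 -0.003 100; 0.0254 0.0214 -0.0036 -0.003 100
```

Request:
{"method": "step_arm", "body": {
  "rows": "0.017 0.022 -0.009 -0.015 100; 0.017 0.022 -0.009 -0.015 100; 0.017 0.023 -0.009 -0.015 100; 0.016 0.023 -0.009 -0.015 100; 0.016 0.023 -0.009 -0.015 100; 0.025 0.021 -0.004 -0.003 100; 0.025 0.021 -0.004 -0.003 100; 0.025 0.021 -0.004 -0.003 100; 0 0 0 0 100; 0 0 0 0 100; 0 0 0 0 100"
}}

```text
t: 11.0
ee_pos: [604.4, 181.0, 213.9]
orientation: [0.01, 0.646, 0.764, -0.01]
force: [-0.2, -0.1, -0.3]
gripper_width: 85.2
```

```bash
python3 - <<'E'
from h import *
st()
plan([]); W0=wsnap('w7.png'); p,d,c=W0; W=cloud(c,d.astype(float)); q=p.astype(int); ok=(d>0)
v,u=np.mgrid[0:384,0:512]
b=ok&(q[...,0]>q[...,2]+25)&(W[...,1]>50)
def big(m,n_):
    n,l,s,_=cv2.connectedComponentsWithStats(m.astype(np.uint8))
    if n<2: print(n_,'none');return
    i=1+s[1:,4].argmax(); return rect(W[l==i],n_+str(s[i]))
big(b&(W[...,2]>11)&(W[...,2]<20),'bar'); big(b&(W[...,2]>75)&(W[...,2]<92),'grip')
E
```

```text
t 11.0 pos [604.4 181.  213.9] yaw 99.57 q [ 0.0103  0.6456  0.7635 -0.0102] F [-0.2 -0.1 -0.3] w 85.2
tilt [ 0.0026 -0.0289]
0

bar[ 265   51   31  207 3362] 3362 [623.  184.8] [ 29.5 225.6] 9.5 z [13.7 15.2 16.5]
grip[ 274   64   21   93 1693] 1693 [613.5 241.9] [15.6 74. ] 9.4 z [79.8 82.7 84.3]
```

View pics/w7.png

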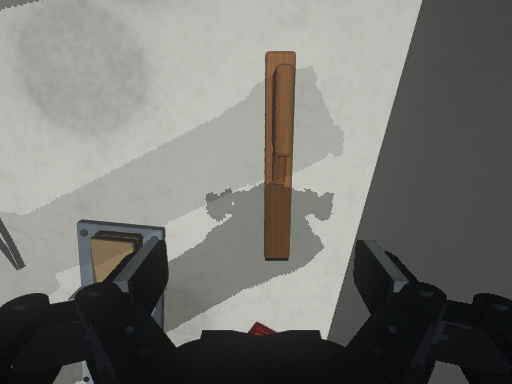

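Stick: bar from (280,52) to (278,260), grip at (284,110). The origin is about (613.3,242.8) and the axis 99.5°.

```bash
python3 - <<'E'
from h import *
plan([(613.3,242.8,130,99.5,25)])
E
```

```text
tilt [ 0.0022 -0.0293]
5
0.0125 0.0039 0.0164 0 100; 0.0125 0.0039 0.0164 0 100; 0.0125 0.0039 0.0164 0 100; 0.0125 0.0039 0.0164 0 100; 0.0125 0.0039 0.0164 0 100
```

Request:
{"method": "step_arm", "body": {
  "rows": "0.0125 0.004 0.016 0 100; 0.0125 0.004 0.016 0 100; 0.0125 0.004 0.016 0 100; 0.0125 0.004 0.016 0 100; 0.0125 0.004 0.016 0 100; 0 0 0 0 100; 0 0 0 0 100"
}}

```text
t: 11.75
ee_pos: [612.4, 246.0, 120.9]
orientation: [0.009, 0.646, 0.763, -0.013]
force: [1.0, -1.2, -0.2]
gripper_width: 85.4
```

```bash
python3 - <<'E'
from h import *
st();plan([(613.3,242.8,57,99.5,15)])
E
```

```text
t 11.75 pos [612.4 246.  120.9] yaw 99.46 q [ 0.0094  0.6464  0.7629 -0.0133] F [ 1.  -1.2 -0.2] w 85.4
tilt [-0.0028 -0.0324]
5
-0.0003 0.0002 0.0128 -0 100; -0.0003 0.0002 0.0128 -0 100; -0.0003 0.0002 0.0128 -0 100; -0.0003 0.0002 0.0128 -0 100; -0.0003 0.0002 0.0128 -0 100
```

Request:
{"method": "step_arm", "body": {
  "rows": "0 0 0.013 0 100; 0 0 0.013 0 100; 0 0 0.013 0 100; 0 0 0.013 0 100; 0 0 0.008 0 100; 0 0 0 0 100; 0 0 0 0 100"
}}

```text
t: 12.45
ee_pos: [613.1, 241.4, 56.1]
orientation: [0.01, 0.648, 0.762, -0.013]
force: [-0.2, -0.2, 0.1]
gripper_width: 85.1
```

```bash
python3 - <<'E'
from h import *
st();plan([(613.3,242.8,57,99.5,15)]);wsnap('w8.png')
E
```

```text
t 12.45 pos [613.1 241.4  56.1] yaw 99.28 q [ 0.0102  0.6475  0.7619 -0.0135] F [-0.2 -0.2  0.1] w 85.1
tilt [-0.0018 -0.0338]
1
0.0014 0.0004 -0.0009 -0.004 100
```

View pics/w8.png

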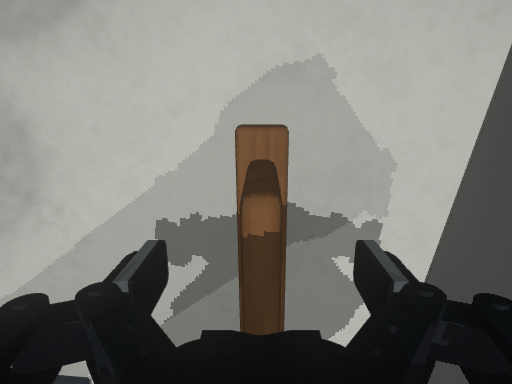

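The grip is centred between the fingers (column ~262), so I'm closing.

Request:
{"method": "step_arm", "body": {
  "rows": "0 0 0 0 0; 0 0 0 0 0; 0 0 0 0 0; 0 0 0 0 0; 0 0 0 0 0; 0 0 0 0 0; 0 0 0 0 0; 0 0 0 0 0; 0 0 0 0 0; 0 0 0 0 0",
  "force": 80
}}

```text
t: 13.5
ee_pos: [614.3, 242.1, 58.5]
orientation: [0.011, 0.647, 0.762, -0.012]
force: [-0.3, 0.7, 0.0]
gripper_width: 15.0
```

```bash
python3 - <<'E'
from h import *
st()
plan([(612,243,90,99.5,12),(560,270,110,96.5,30),(441,278,110,93.7,30)],grip=0)
E
```

```text
t 13.5 pos [614.3 242.1  58.5] yaw 99.28 q [ 0.0112  0.6475  0.7619 -0.0118] F [-0.3  0.7  0. ] w 15.0
tilt [ 0.0018 -0.0324]
10
0.0001 -0.0008 -0.0105 -0.001 0; 0.0001 -0.0008 -0.0105 -0.001 0; 0.0001 -0.0008 -0.0105 -0.001 0; 0.0115 -0.0156 -0.007 0.017 0; 0.0112 -0.0158 -0.007 0.017 0; 0.011 -0.016 -0.007 0.017 0; 0.0054 -0.0293 -0.0001 0.012 0; 0.005 -0.0294 -0.0001 0.012 0; 0.0046 -0.0295 -0.0001 0.012 0; 0.0043 -0.0295 -0.0001 0.012 0
```

Request:
{"method": "step_arm", "body": {
  "rows": "0 -0.001 -0.01 0 0; 0 -0.001 -0.01 0 0; 0 -0.001 -0.011 0 0; 0.0115 -0.016 -0.007 0.017 0; 0.011 -0.016 -0.007 0.017 0; 0.011 -0.016 -0.007 0.017 0; 0.005 -0.029 0 0.012 0; 0.005 -0.029 0 0.012 0; 0.005 -0.029 0 0.012 0; 0.004 -0.029 0 0.012 0; 0 0 0 0 0; 0 0 0 0 0"
}}

```text
t: 14.7
ee_pos: [437.5, 281.2, 121.3]
orientation: [0.015, 0.686, 0.727, -0.006]
force: [0.9, -0.2, -1.3]
gripper_width: 14.7
```

```bash
python3 - <<'E'
from h import *
st()
plan([(441,278,80,93.7,20)],grip=0)
snap('top','top1.png');snap('scene','scene1.png')
a=cv2.imread('pics/top1.png'); cv2.imwrite('pics/top1c.png',cv2.resize(a[110:310,110:377],None,fx=3,fy=3,interpolation=cv2.INTER_CUBIC))
a=cv2.imread('pics/scene1.png'); cv2.imwrite('pics/scene1c.png',cv2.resize(a[90:310,120:400],None,fx=2.7,fy=2.7,interpolation=cv2.INTER_CUBIC))
E
```

```text
t 14.7 pos [437.5 281.2 121.3] yaw 93.32 q [ 0.0145  0.6862  0.7273 -0.0057] F [ 0.9 -0.2 -1.3] w 14.7
tilt [ 0.0133 -0.0281]
3
-0.0007 0.0009 0.0138 -0.002 0; -0.0007 0.0009 0.0138 -0.002 0; -0.0007 0.0009 0.0138 -0.002 0
```

View pics/top1c.png

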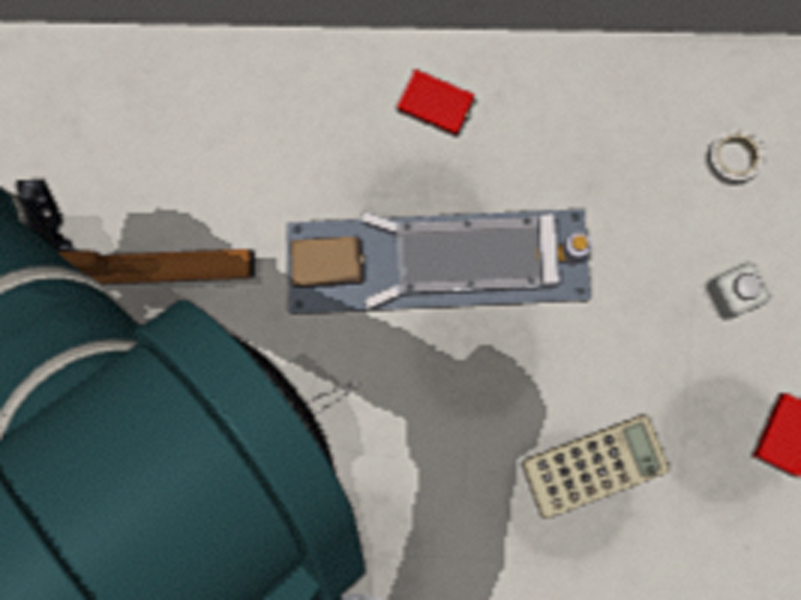

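View pics/scene1c.png

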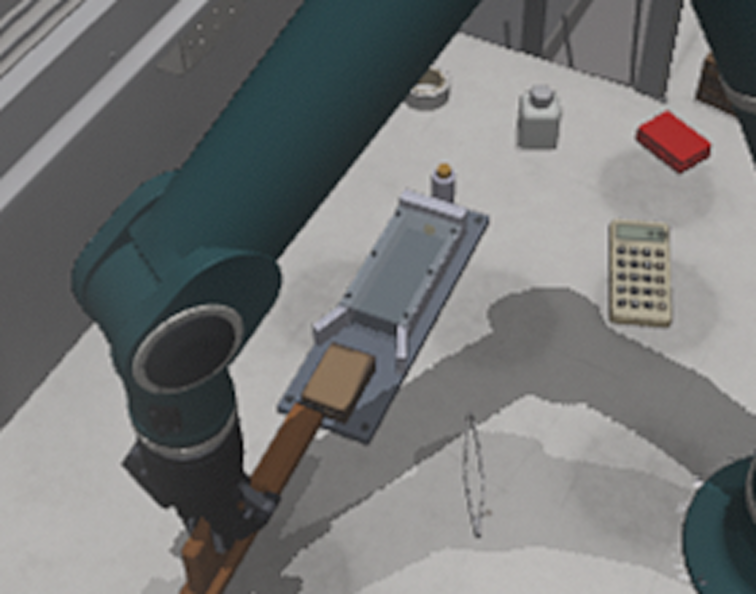

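Top view: the mould sits on the infeed with its brass gate (362,258) toward the tunnel, and the stick tip (250,263) is behind it, in line. Measuring the held stick's pose.

```bash
cat >> h.py <<'E'
def stick(n,f):
    z=np.load('pics/'+f+'.npz'); W=cloud(z,z['d'].astype(float)); q=z['p'].astype(int); ok=z['d']>0
    s=manip.observe(); 
    # only the orange-brown wood (saturated)
    m=ok&(q[...,0]>q[...,2]*1.9)&(W[...,1]>20)&(W[...,1]<400)&(W[...,0]>380)&(W[...,0]<700)&(W[...,2]>12)&(W[...,2]<200)&(q[...,1]>q[...,2]*1.15)
    m=cv2.morphologyEx(m.astype(np.uint8),cv2.MORPH_OPEN,np.ones((2,2)))
    nn,l,ss,_=cv2.connectedComponentsWithStats(m); i=1+ss[1:,4].argmax(); P=W[l==i]
    t=P[:,1].min(); print(n,ss[i],'ymin',round(t,1))
    B=P[P[:,1]<t+80]; 
    for y in range(int(t)+3,int(t)+80,12):
        k=B[abs(B[:,1]-y)<6]
        if len(k): print('  y',y,'x',k[:,0].min().round(1),k[:,0].max().round(1),'z',np.percentile(k[:,2],[10,50,90]).round(1))
E
python3 - <<'E'
from h import *
stick('top','top1.png');stick('scene','scene1.png')
E
```

```text
top [132 194  63  11 530] ymin -88.4
  y -85 x 275.4 275.4 z [1142.2 1142.2 1142.2]
scene [215 241  21  32 219] ymin 110.6
  y 113 x 440.1 456.2 z [77.1 79.2 81. ]
  y 125 x 439.7 455.2 z [78.5 80.6 83. ]
  y 137 x 436.8 452.3 z [76.7 80.2 82. ]
  y 149 x 435.6 453.3 z [77.2 79.8 83.1]
  y 161 x 433.0 452.6 z [77.8 80.  82.3]
  y 173 x 429.3 451.6 z [77.6 79.2 81.2]
  y 185 x 428.4 451.7 z [76.  80.  82.3]
```

```bash
sed -i 's/P=W\[l==i\]; *$/P=W[l==i]/; s/P=W\[l==i\]$/P=W[(l==i)\&ok]/' h.py; python3 - <<'E'
from h import *
stick('top','top1.png')
plan([(439,276,78,93.8,15)],grip=0)
E
```

```text
top [132 194  63  11 530] ymin 106.8
  y 109 x 431.3 455.5 z [67.2 77.4 79.4]
  y 121 x 430.5 456.0 z [74.8 77.9 80.5]
  y 133 x 430.5 455.0 z [75.3 78.4 80.5]
  y 145 x 428.5 451.7 z [62.9 77.9 79.8]
  y 157 x 428.3 451.7 z [69.2 78.6 80.8]
  y 169 x 427.5 451.6 z [74.9 78.  80.5]
  y 181 x 426.8 451.5 z [74.9 78.2 81. ]
tilt [ 0.0126 -0.0278]
3
-0.0014 0.0001 0.0144 -0.003 0; -0.0014 0.0001 0.0144 -0.003 0; -0.0014 0.0001 0.0144 -0.003 0
```

Request:
{"method": "step_arm", "body": {
  "rows": "0 0.002 0.014 -0.002 0; 0 0.002 0.014 -0.002 0; 0 0.001 0.01 -0.002 0; 0 0 0 0 0; 0 0 0 0 0"
}}

```text
t: 15.3
ee_pos: [446.1, 279.1, 78.1]
orientation: [0.014, 0.686, 0.728, -0.007]
force: [0.3, 0.4, -2.0]
gripper_width: 15.0
```

```bash
python3 - <<'E'
from h import *
st()
plan([(442,276,73.5,93.8,15)],grip=0)
snap('scene','scene2.png'); stick('scene','scene2.png')
snap('top','top2.png'); stick('top','top2.png')
E
```

```text
t 15.3 pos [446.1 279.1  78.1] yaw 93.4 q [ 0.0138  0.6857  0.7277 -0.0066] F [ 0.3  0.4 -2. ] w 15.0
tilt [ 0.0111 -0.0285]
1
-0.0027 -0.0043 0.0046 -0.007 0
scene [213 249  24  29 193] ymin 106.8
  y 109 x 441.8 462.6 z [33.4 36.8 39. ]
  y 121 x 443.1 464.0 z [34.1 36.6 39.3]
  y 133 x 445.1 462.0 z [35.6 37.6 39.9]
  y 145 x 440.2 462.4 z [34.8 37.  39.4]
  y 157 x 440.2 461.8 z [34.  36.9 41. ]
  y 169 x 441.3 460.7 z [33.3 36.8 39.8]
  y 181 x 439.7 460.6 z [34.8 36.3 40. ]
top [184 194  14   9  95] ymin -12.1
  y -9 x 334.2 334.2 z [747.2 747.2 747.2]
```

Request:
{"method": "step_arm", "body": {
  "rows": "0 -0.003 0.004 -0.006 0; 0 0 0 0 0"
}}

```text
t: 15.6
ee_pos: [443.2, 279.2, 74.8]
orientation: [0.014, 0.683, 0.73, -0.006]
force: [-0.1, 0.2, -1.0]
gripper_width: 14.8
```

```bash
python3 - <<'E'
from h import *
st()
plan([(444.6,235,73.5,93.8,8)],grip=0)
E
```

```text
t 15.6 pos [443.2 279.2  74.8] yaw 93.79 q [ 0.0141  0.6832  0.73   -0.0058] F [-0.1  0.2 -1. ] w 14.8
tilt [ 0.0127 -0.0276]
6
-0.0074 -0.0003 0.0004 -0 0; -0.0074 -0.0003 0.0004 -0 0; -0.0074 -0.0003 0.0004 -0 0; -0.0074 -0.0003 0.0004 -0 0; -0.0074 -0.0003 0.0004 -0 0; -0.0074 -0.0003 0.0004 -0 0
```

Request:
{"method": "step_arm", "body": {
  "rows": "-0.008 0 0.0004 0 0; -0.008 0 0.0003 0 0; -0.008 0 0.0003 0 0; -0.008 0 0.0003 0 0; -0.008 0 0.0003 0 0; -0.008 0 0.0003 0 0; 0 0 0 0 0"
}}

```text
t: 16.3
ee_pos: [447.4, 226.4, 75.2]
orientation: [0.015, 0.684, 0.73, -0.005]
force: [-0.4, -0.7, -1.1]
gripper_width: 14.7
```

```bash
python3 - <<'E'
from h import *
st()
s=manip.observe()['ee_pos']; print('line x',459.3-.066*s[1])
plan([(450,150,73.5,93.8,12)],grip=0)
snap('top','top3.png')
a=cv2.imread('pics/top3.png'); cv2.imwrite('pics/top3c.png',cv2.resize(a[150:250,180:330],None,fx=5,fy=5,interpolation=cv2.INTER_CUBIC))
E
```

```text
t 16.3 pos [447.4 226.4  75.2] yaw 93.72 q [ 0.0148  0.6837  0.7296 -0.0049] F [-0.4 -0.7 -1.1] w 14.7
line x 444.3604027008051
tilt [ 0.0148 -0.0274]
7
-0.0109 -0.0003 0.0006 -0 0; -0.0109 -0.0003 0.0006 -0 0; -0.0109 -0.0003 0.0006 -0 0; -0.0109 -0.0003 0.0006 -0 0; -0.0109 -0.0003 0.0006 -0 0; -0.0109 -0.0003 0.0006 -0 0; -0.0109 -0.0004 0.0006 -0 0
```

View pics/top3c.png

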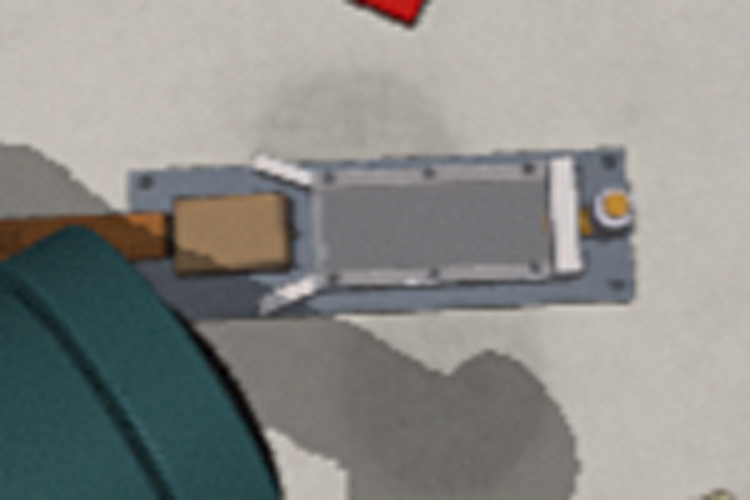

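The mould (232,233) is moving straight with the tip against its rear end, so I keep pushing.

Request:
{"method": "step_arm", "body": {
  "rows": "-0.009 0 0.0005 0 0; -0.009 0 0.0005 0 0; -0.009 -0.0005 0.0005 0 0; -0.009 -0.0005 0.0005 0 0; -0.009 -0.0005 0.0005 0 0; 0 0 0 0 0"
}}

```text
t: 16.95
ee_pos: [449.0, 209.6, 80.7]
orientation: [0.003, 0.679, 0.734, 0.018]
force: [0.2, -0.3, -1.9]
gripper_width: 15.1
```

```bash
python3 - <<'E'
from h import *
st()
s=manip.observe()['ee_pos']; print('line x',459.3-.066*s[1])
plan([(455.3,90,73.5,93.8,12)],grip=0)
snap('top','top4.png')
a=cv2.imread('pics/top4.png'); cv2.imwrite('pics/top4c.png',cv2.resize(a[150:250,180:330],None,fx=5,fy=5,interpolation=cv2.INTER_CUBIC))
E
```

```text
t 16.95 pos [449.  209.6  80.7] yaw 94.42 q [0.0032 0.6793 0.7336 0.018 ] F [ 0.2 -0.3 -1.9] w 15.1
line x 445.46491534024454
tilt [0.0292 0.022 ]
10
-0.012 -0.0003 0.0005 0.001 0; -0.012 -0.0003 0.0005 0.001 0; -0.012 -0.0003 0.0005 0.001 0; -0.012 -0.0003 0.0005 0.001 0; -0.012 -0.0003 0.0005 0.001 0; -0.012 -0.0002 0.0005 0.001 0; -0.012 -0.0002 0.0005 0.001 0; -0.012 -0.0002 0.0005 0.001 0; -0.012 -0.0002 0.0005 0.001 0; -0.012 -0.0002 0.0005 0.001 0
```

View pics/top4c.png

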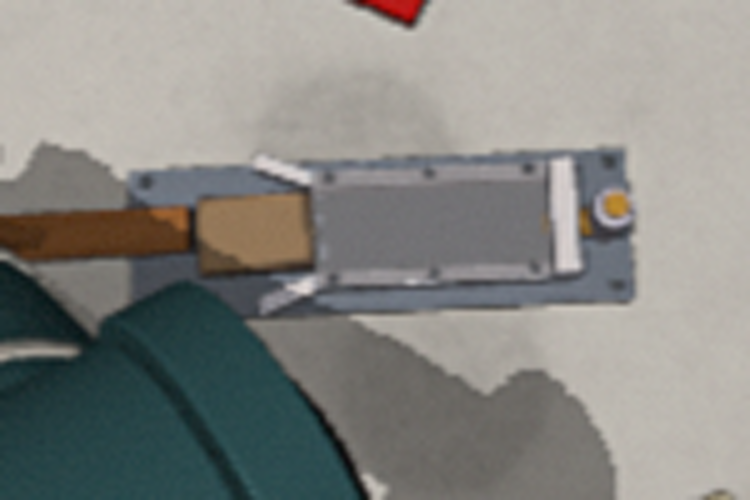

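The push met resistance: the TCP moved 17 of 45 mm and the wrist pitched about 3°. The mould looks caught at the mouth, on its lower side in the image. Measuring before doing anything else.

```bash
python3 - <<'E'
from h import *
for f in ['top3.png','top4.png']:
    z=np.load(f'pics/{f}.npz'); W=cloud(z,z['d'].astype(float)); q=z['p'].astype(int); ok=z['d']>0
    mm=ok&(W[...,0]>425)&(W[...,0]<500)&(W[...,1]>-60)&(W[...,1]<75)&(W[...,2]>26)&(W[...,2]<50)&(q[...,0]>q[...,2]+15)&(q[...,0]<q[...,2]*2.2)
    n,l,s,_=cv2.connectedComponentsWithStats(mm.astype(np.uint8)); i=1+s[1:,4].argmax(); rect(W[l==i],f+str(s[i]))
    P=W[l==i]
    for y in range(-40,60,12):
        k=P[abs(P[:,1]-y)<6]
        if len(k)>5: print('  mould y',y,k[:,0].min().round(1),k[:,0].max().round(1),k[:,2].mean().round(1))
    g=ok&(W[...,0]>400)&(W[...,0]<520)&(W[...,1]>-70)&(W[...,1]<0)&(W[...,2]>35)&(W[...,2]<48)&(abs(q[...,0]-q[...,2])<15)
    for y in range(-66,0,6):
        k=W[g&(abs(W[...,1]-y)<3)]
        if len(k)>5:
            xs=np.sort(k[:,0]); gp=np.diff(xs);j=gp.argmax(); print('  guide',y,xs[0].round(1),xs[j].round(1),xs[j+1].round(1),xs[-1].round(1), 'mid outer',((xs[0]+xs[-1])/2).round(1))
    stick('top',f)
stick
E
python3 - <<'E'
import cv2;a=cv2.imread('pics/top4.png'); cv2.imwrite('pics/top4d.png',cv2.resize(a[170:220,200:270],None,fx=11,fy=11,interpolation=cv2.INTER_NEAREST))
E
```

```text
top3.png[213 189  25  16 344] 344 [457.6  15.8] [48.8 76.3] 3.7 z [30.1 33.5 36.7]
  mould y -28 440.2 459.6 32.7
  mould y -16 436.3 481.2 33.7
  mould y -4 436.1 481.5 33.4
  mould y 8 435.9 481.7 33.5
  mould y 20 435.8 480.6 33.6
  mould y 32 432.2 481.2 33.9
  mould y 44 431.9 478.0 33.6
  mould y 56 455.1 467.7 31.5
  guide -66 424.3 470.4 474.6 496.5 mid outer 460.4
  guide -60 423.7 483.4 486.9 496.7 mid outer 460.2
  guide -54 423.9 483.4 487.3 497.5 mid outer 460.7
  guide -48 423.4 460.7 464.6 497.2 mid outer 460.3
  guide -42 422.9 432.1 436.2 496.9 mid outer 459.9
  guide -36 420.3 430.3 448.2 496.6 mid outer 458.5
  guide -30 417.1 426.4 490.2 500.3 mid outer 458.7
  guide -24 413.4 423.2 493.6 500.2 mid outer 456.8
  guide -18 413.5 419.7 493.4 503.9 mid outer 458.7
  guide -12 407.7 417.2 496.4 503.4 mid outer 455.5
  guide -6 406.6 417.0 497.2 506.4 mid outer 456.5
top [171 195  22   9 121] ymin -16.4
  y -13 x 331.5 340.6 z [756.8 760.1 763.5]
  y -1 x 330.2 333.7 z [756.6 757.6 761.8]
top4.png[219 188  24  17 342] 342 [458.8  -1.9] [48.7 73.7] 4.7 z [30.3 33.9 37.4
[... 402 characters left out ...]
6.8 mid outer 459.8
  guide -42 420.7 448.0 451.7 496.5 mid outer 458.6
  guide -36 417.5 430.1 467.0 497.1 mid outer 457.3
  guide -30 416.4 426.9 489.8 497.3 mid outer 456.9
  guide -24 413.3 423.4 491.0 499.8 mid outer 456.6
  guide -18 410.5 420.0 494.1 503.4 mid outer 456.9
  guide -12 407.7 416.6 496.0 503.7 mid outer 455.7
  guide -6 410.4 416.4 496.6 506.4 mid outer 458.4
top [176 193  43  10 330] ymin 37.8
  y 40 x 446.0 469.9 z [21.6 27.6 29.7]
  y 52 x 445.7 468.9 z [25.8 29.6 31.5]
  y 64 x 444.6 468.5 z [15.3 30.4 33.3]
  y 76 x 443.6 468.1 z [26.1 31.2 33.6]
  y 88 x 442.4 467.3 z [25.7 31.3 33.7]
  y 100 x 441.6 467.0 z [28.  31.  34.2]
  y 112 x 440.9 463.4 z [30.3 32.6 35.5]
```

View pics/top4d.png

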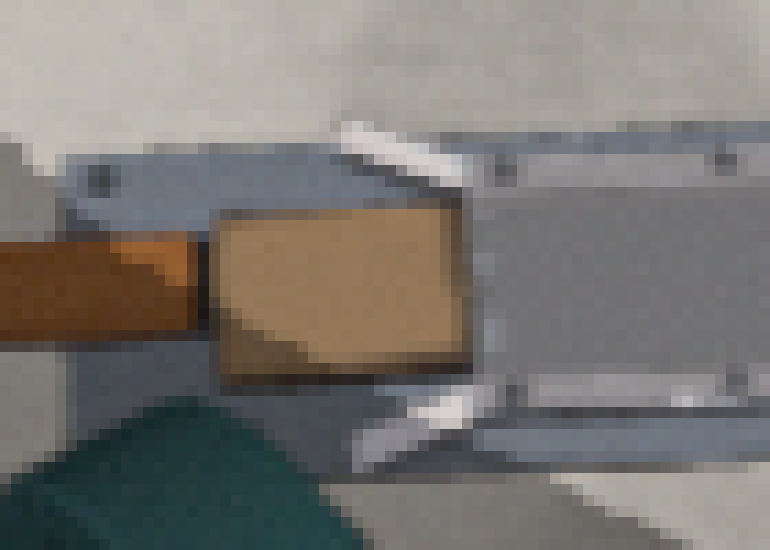

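The cloud shows the mould's +x front corner touching the end of the flare: it sits about 2 mm toward +x and is turned about 1°. I'll back off a few mm and raise the tip slightly, then steer the mould -x with light pushes.

Request:
{"method": "step_arm", "body": {
  "rows": "0.004 0 -0.002 0 0; 0.004 0 -0.002 0 0; 0 0 0 0 0"
}}

```text
t: 17.3
ee_pos: [448.5, 215.2, 84.4]
orientation: [0.004, 0.68, 0.733, 0.016]
force: [0.2, -0.1, -1.6]
gripper_width: 14.8
```

```bash
python3 - <<'E'
from h import *
st();plan([])
snap('scene','scene5.png'); stick('scene','scene5.png')
snap('top','top5.png'); stick('top','top5.png')
a=cv2.imread('pics/scene5.png'); cv2.imwrite('pics/scene5c.png',cv2.resize(a[150:300,160:330],None,fx=4,fy=4,interpolation=cv2.INTER_CUBIC))
E
```

```text
t 17.3 pos [448.5 215.2  84.4] yaw 94.32 q [0.0042 0.6799 0.7331 0.0161] F [ 0.2 -0.1 -1.6] w 14.8
tilt [0.0281 0.0179]
0

scene [228 231  19  25 233] ymin 45.7
  y 48 x 448.4 469.5 z [26.  34.8 38.1]
  y 60 x 447.5 468.7 z [33.3 36.1 39.1]
  y 72 x 446.7 470.1 z [33.8 35.9 39.6]
  y 84 x 445.9 467.4 z [32.9 36.3 39.7]
  y 96 x 443.9 467.9 z [33.4 37.7 40.2]
  y 108 x 443.5 464.5 z [32.3 37.8 40. ]
  y 120 x 446.6 463.3 z [36.7 39.7 42.1]
top [173 193  44  10 351] ymin 43.8
  y 46 x 445.2 468.1 z [30.  32.7 35.1]
  y 58 x 444.6 467.7 z [22.4 33.5 35.9]
  y 70 x 444.3 467.2 z [15.8 34.6 36.9]
  y 82 x 442.7 467.0 z [25.3 35.  37.3]
  y 94 x 441.1 466.5 z [31.6 35.4 38.9]
  y 106 x 440.6 466.3 z [31.3 36.3 38.4]
  y 118 x 440.1 462.8 z [34.2 37.1 38.7]
```

View pics/scene5c.png

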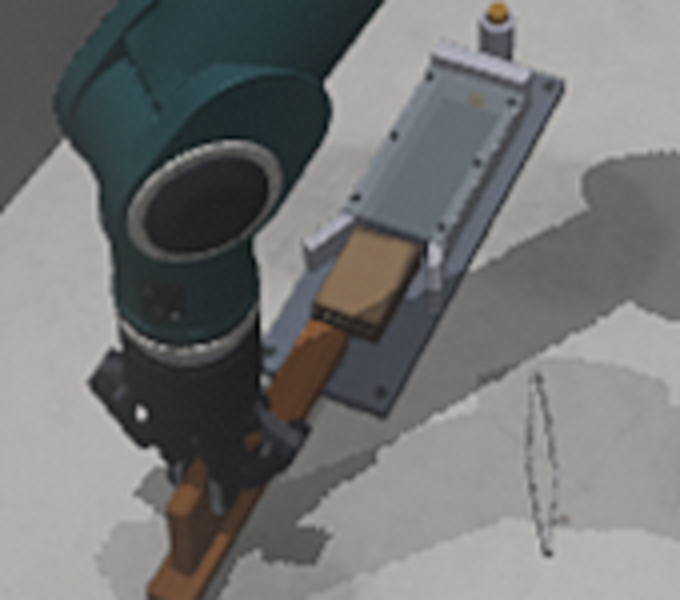

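Plan: lay the stick flat on the bench behind the feeder to undo its pitch, re-centre the mould with the gripper, then take the stick again.

```bash
python3 - <<'E'
from h import *
plan([(441,288,84,94,20),(440,290,67,94,7)],grip=0)
E
```

```text
tilt [0.0277 0.0176]
7
0.0184 -0.0005 0.0003 0.001 0; 0.0184 -0.0005 0.0003 0.001 0; 0.0184 -0.0005 0.0003 0.001 0; 0.0184 -0.0005 0.0003 0.001 0; 0.0006 -0.0004 0.0057 -0 0; 0.0006 -0.0004 0.0057 -0 0; 0.0006 -0.0004 0.0057 -0 0
```

Request:
{"method": "step_arm", "body": {
  "rows": "0.018 -0.0005 0 0.001 0; 0.018 -0.0005 0 0.001 0; 0.018 -0.0005 0 0.001 0; 0.018 -0.0005 0 0.001 0; 0 -0.0005 0.005 0 0; 0 -0.0005 0.005 0 0; 0 0 0 0 0"
}}

```text
t: 18.1
ee_pos: [440.8, 283.5, 72.4]
orientation: [0.005, 0.684, 0.73, 0.013]
force: [-0.3, -0.3, -1.3]
gripper_width: 14.8
```

```bash
python3 - <<'E'
from h import *
st();plan([])
snap('scene','scene6.png'); stick('scene','scene6.png')
E
```

```text
t 18.1 pos [440.8 283.5  72.4] yaw 93.75 q [0.0053 0.6836 0.7298 0.0129] F [-0.3 -0.3 -1.3] w 14.8
tilt [0.0254 0.0115]
0

scene [216 254  22  29 202] ymin 104.4
  y 107 x 442.7 445.6 z [-1.4  3.4  8.3]
  y 119 x 437.3 460.6 z [22.7 24.7 26.6]
  y 131 x 437.7 461.2 z [23.9 26.4 27.8]
  y 143 x 438.6 458.4 z [22.6 24.3 27.7]
  y 155 x 440.8 458.9 z [23.7 26.7 28.6]
  y 167 x 438.6 457.8 z [23.7 26.7 29.1]
  y 179 x 438.0 456.3 z [24.6 26.6 28.8]
```

Request:
{"method": "step_arm", "body": {
  "rows": "0 0 0.003 0 0; 0 0 0.003 0 0; 0 0 0.003 0 0; 0 0 0.002 0 0; 0 0 0 0 0",
  "force": 20
}}

```text
t: 18.65
ee_pos: [442.5, 282.5, 61.9]
orientation: [0.006, 0.685, 0.729, 0.014]
force: [-1.4, -0.7, 2.2]
gripper_width: 15.0
```

```bash
python3 - <<'E'
from h import *
st()
E
```

```text
t 18.65 pos [442.5 282.5  61.9] yaw 93.56 q [0.0059 0.6848 0.7286 0.0136] F [-1.4 -0.7  2.2] w 15.0
```

Request:
{"method": "step_arm", "body": {
  "rows": "0 0 0 0 100; 0 0 0 0 100; 0 0 0 0 100; 0 0 0 0 100; 0 0 0 0 100; 0 0 0 0 100; -0.001 0 -0.015 0 100; -0.001 0 -0.02 0 100; 0 0 -0.025 0 100; 0 0 -0.025 0 100"
}}

```text
t: 19.65
ee_pos: [438.4, 277.2, 148.4]
orientation: [0.005, 0.684, 0.729, 0.01]
force: [-0.2, -0.3, -0.0]
gripper_width: 85.3
```

```bash
python3 - <<'E'
from h import *
st()
plan([(450,200,200,93.7,35),(460,-30,190,93.7,35)])
E
```

```text
t 19.65 pos [438.4 277.2 148.4] yaw 93.61 q [0.0051 0.6844 0.729  0.0099] F [-0.2 -0.3 -0. ] w 85.3
tilt [0.021  0.0075]
10
-0.0258 0.0026 -0.0173 -0.001 100; -0.0258 0.0026 -0.0173 -0.001 100; -0.0258 0.0026 -0.0173 -0.001 100; -0.0329 -0.0007 0.0012 -0 100; -0.0329 -0.0007 0.0012 -0 100; -0.0329 -0.0007 0.0012 -0 100; -0.0329 -0.0007 0.0012 -0 100; -0.0329 -0.0007 0.0012 -0 100; -0.0329 -0.0007 0.0012 -0 100; -0.0329 -0.0007 0.0012 -0 100
```

Request:
{"method": "step_arm", "body": {
  "rows": "-0.026 0.0025 -0.017 0 100; -0.026 0.0025 -0.017 0 100; -0.026 0.0025 -0.017 0 100; -0.033 -0.001 0.001 0 100; -0.033 -0.001 0.001 0 100; -0.033 -0.001 0.001 0 100; -0.033 -0.001 0.001 0 100; -0.033 -0.001 0.001 0 100; -0.033 -0.001 0.001 0 100; -0.033 -0.001 0.001 0 100; 0 0 0 0 100; 0 0 0 0 100; 0 0 0 0 100"
}}

```text
t: 20.95
ee_pos: [461.2, -38.6, 209.1]
orientation: [0.013, 0.682, 0.731, 0.019]
force: [-0.6, -0.4, -0.6]
gripper_width: 85.3
```

```bash
cat > mf.py <<'E'
from h import *
def feeder_mould(f,mz=(29,37)):
    z=np.load(f'pics/{f}.npz'); c=z; d=z['d'].astype(float); W=cloud(c,d); q=z['p'].astype(int); ok=d>0
    br=(q[...,0]>q[...,2]+15)&(q[...,0]<q[...,2]*2.2)
    m=ok&(W[...,2]>mz[0])&(W[...,2]<mz[1])&br&(abs(W[...,0]-457)<45)&(abs(W[...,1])<90)
    m=cv2.morphologyEx(m.astype(np.uint8),cv2.MORPH_OPEN,np.ones((3,3)))
    n,l,s,_=cv2.connectedComponentsWithStats(m); i=1+s[1:,4].argmax(); M=W[(l==i)&ok]; rect(M,'mould'+str(s[i]))
    for y in range(int(M[:,1].min())+6,int(M[:,1].max())-3,10):
        k=M[abs(M[:,1]-y)<3]; a,b=k[:,0].min(),k[:,0].max(); print('  m y',y,a.round(1),b.round(1),'mid',((a+b)/2).round(1),'line',round(459.3-.066*y,1))
    g=ok&(W[...,2]>33)&(W[...,2]<50)&~br&(abs(W[...,0]-457)<65)&(W[...,1]>-90)&(W[...,1]<5)
    for y in range(-80,0,8):
        k=W[g&(abs(W[...,1]-y)<2.5)]
        if len(k)>5: print('  guide',y,k[:,0].min().round(1),k[:,0].max().round(1),'mid',((k[:,0].min()+k[:,0].max())/2).round(1),'line',round(459.3-.066*y,1))
E
python3 - <<'E'
from mf import *
st();plan([]); wsnap('w9.png'); feeder_mould('w9.png')
E
```

```text
t 20.95 pos [461.2 -38.6 209.1] yaw 94.06 q [0.0125 0.6815 0.7315 0.0185] F [-0.6 -0.4 -0.6] w 85.3
tilt [0.0436 0.01  ]
0

mould[ 230  101   49   75 3547] 3547 [460.4  -1.8] [47.2 72.7] 4.7 z [32.  33.2 34.4]
  m y -33 439.9 485.6 mid 462.8 line 461.5
  m y -23 438.4 486.0 mid 462.2 line 460.8
  m y -13 437.9 485.2 mid 461.6 line 460.2
  m y -3 437.5 484.2 mid 460.9 line 459.5
  m y 7 436.0 483.3 mid 459.6 line 458.8
  m y 17 435.6 482.7 mid 459.1 line 458.2
  m y 27 435.2 481.6 mid 458.4 line 457.5
  guide -80 427.3 501.1 mid 464.2 line 464.6
  guide -72 427.1 500.5 mid 463.8 line 464.1
  guide -64 426.8 500.4 mid 463.6 line 463.5
  guide -56 426.5 499.9 mid 463.2 line 463.0
  guide -48 425.2 499.3 mid 462.2 line 462.5
  guide -40 422.6 498.2 mid 460.4 line 461.9
  guide -32 418.5 501.4 mid 459.9 line 461.4
  guide -24 414.2 504.5 mid 459.3 line 460.9
  guide -16 411.1 507.5 mid 459.3 line 460.4
  guide -8 409.3 509.7 mid 459.5 line 459.8
```

View pics/w9.png

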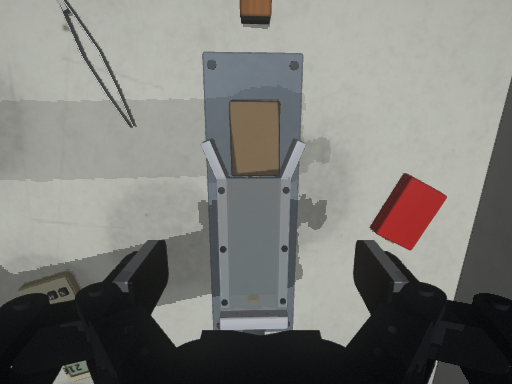

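Mould's front is 1.5 mm off the axis toward +x. I'll descend on its rear half, squeeze it onto the axis, and draw it back a few mm.

```bash
python3 - <<'E'
from h import *
plan([(458.1,18,80,93.75,22)])
E
```

```text
tilt [0.0437 0.0102]
7
0.0079 -0.0007 0.0185 0.001 100; 0.0079 -0.0007 0.0185 0.001 100; 0.0079 -0.0007 0.0185 0.001 100; 0.0079 -0.0007 0.0185 0.001 100; 0.0079 -0.0007 0.0185 0.001 100; 0.0079 -0.0007 0.0185 0.001 100; 0.0079 -0.0007 0.0185 0.001 100
```

Request:
{"method": "step_arm", "body": {
  "rows": "0.008 -0.001 0.018 0.001 100; 0.008 -0.001 0.018 0.001 100; 0.008 -0.001 0.018 0.001 100; 0.008 -0.001 0.018 0.001 100; 0.008 -0.001 0.018 0.001 100; 0.008 -0.001 0.018 0 100; 0.008 -0.001 0.018 0 100; 0 0 0 0 100; 0 0 0 0 100"
}}

```text
t: 21.9
ee_pos: [457.3, 31.8, 82.4]
orientation: [0.014, 0.676, 0.737, 0.022]
force: [0.5, 0.4, 1.0]
gripper_width: 85.3
```

```bash
python3 - <<'E'
from h import *
st();plan([(458.1,18,27,93.75,10)])
E
```

```text
t 21.9 pos [457.3  31.8  82.4] yaw 94.94 q [0.0136 0.6758 0.7366 0.0215] F [0.5 0.4 1. ] w 85.3
tilt [0.0492 0.0134]
6
-0.0024 -0.0005 0.0092 0.003 100; -0.0024 -0.0005 0.0092 0.003 100; -0.0024 -0.0005 0.0092 0.003 100; -0.0024 -0.0005 0.0092 0.003 100; -0.0024 -0.0005 0.0092 0.003 100; -0.0024 -0.0005 0.0092 0.003 100
```

Request:
{"method": "step_arm", "body": {
  "rows": "-0.002 -0.0005 0.009 0.004 100; -0.002 -0.0005 0.009 0.004 100; -0.002 -0.0005 0.009 0.004 100; -0.002 0 0.009 0.003 100; -0.002 0 0.009 0.003 100; 0 0 0 0 100; 0 0 0 0 100"
}}

```text
t: 22.6
ee_pos: [460.7, 19.9, 35.4]
orientation: [0.015, 0.684, 0.729, 0.023]
force: [-0.6, -0.6, -0.6]
gripper_width: 85.6
```

```bash
python3 - <<'E'
from h import *
st();plan([(458.1,18,27,93.75,10)])
E
```

```text
t 22.6 pos [460.7  19.9  35.4] yaw 93.68 q [0.015  0.6839 0.7291 0.0225] F [-0.6 -0.6 -0.6] w 85.6
tilt [0.0527 0.0123]
1
-0.0018 -0.0032 0.0082 -0.001 100
```

Request:
{"method": "step_arm", "body": {
  "rows": "-0.001 -0.002 0.004 0 100; -0.001 -0.001 0.004 0 100; 0 0 0 0 100; 0 0 0 0 100"
}}

```text
t: 23.0
ee_pos: [458.4, 17.9, 27.0]
orientation: [0.015, 0.684, 0.729, 0.023]
force: [-0.2, 1.0, 0.2]
gripper_width: 85.1
```

```bash
python3 - <<'E'
from h import *
st();s=manip.observe()['ee_pos']; print(459.3-.066*s[1])
E
```

```text
t 23.0 pos [458.4  17.9  27. ] yaw 93.7 q [0.0153 0.6838 0.7292 0.0229] F [-0.2  1.   0.2] w 85.1
458.1201997494215
```

Request:
{"method": "step_arm", "body": {
  "rows": "0 0 0 0 0; 0 0 0 0 0; 0 0 0 0 0; 0 0 0 0 0; 0 0 0 0 0; 0.003 0 0 0 0; 0.003 0 0 0 0; 0.003 0 0 0 0; 0 0 0 0 0; 0 0 0 0 0",
  "force": 30
}}

```text
t: 24.0
ee_pos: [457.9, 28.1, 27.7]
orientation: [0.016, 0.683, 0.729, 0.023]
force: [0.3, -0.3, -0.6]
gripper_width: 49.9
```

```bash
python3 - <<'E'
from h import *
st();s=manip.observe()['ee_pos']; print(459.3-.066*s[1])
snap('top','top6.png')
a=cv2.imread('pics/top6.png'); cv2.imwrite('pics/top6c.png',cv2.resize(a[150:250,180:330],None,fx=5,fy=5,interpolation=cv2.INTER_CUBIC))
E
```

```text
t 24.0 pos [457.9  28.1  27.7] yaw 93.74 q [0.0156 0.6835 0.7294 0.0231] F [ 0.3 -0.3 -0.6] w 49.9
457.4461416924053
```

View pics/top6c.png

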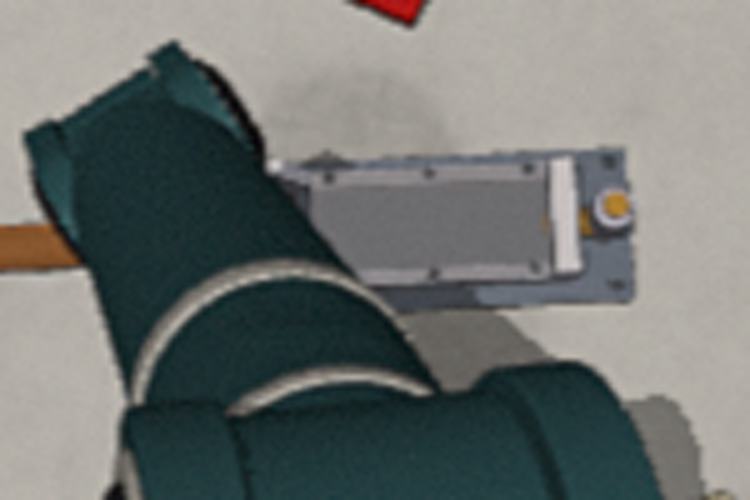

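Request:
{"method": "step_arm", "body": {
  "rows": "0.006 -0.0005 0 0 0; 0.006 -0.0005 0 0 0; 0.006 0 0 0 0; 0.006 0 0 0 0; 0 0 0 0 0; 0 0 0 0 0"
}}

```text
t: 24.65
ee_pos: [455.0, 54.7, 27.9]
orientation: [0.015, 0.683, 0.73, 0.023]
force: [0.7, -0.1, -1.1]
gripper_width: 49.6
```

```bash
python3 - <<'E'
from h import *
st();s=manip.observe()['ee_pos']; print(459.3-.066*s[1])
E
```

```text
t 24.65 pos [455.   54.7  27.9] yaw 93.79 q [0.0155 0.6832 0.7297 0.0233] F [ 0.7 -0.1 -1.1] w 49.6
455.6870794678747
```

Within 0.7 mm of the axis. A small +x trim, then release and look.

Request:
{"method": "step_arm", "body": {
  "rows": "0 0.0006 0 0 0; 0 0 0 0 0; 0 0 0 0 80; 0 0 0 0 80; 0 0 0 0 80; 0 0 0 0 80; 0 0 -0.015 0 100; -0.003 0 -0.02 0 100; -0.01 0 -0.025 0 100; -0.02 0 -0.025 0 100; -0.025 0 -0.025 0 100; -0.025 0 -0.02 0 100; -0.015 0 -0.01 0 100; 0 0 0 0 100; 0 0 0 0 100"
}}

```text
t: 26.15
ee_pos: [454.2, -48.5, 171.8]
orientation: [0.016, 0.683, 0.73, 0.022]
force: [-0.2, 0.6, 0.2]
gripper_width: 85.4
```

```bash
python3 - <<'E'
from mf import *
st();plan([]); wsnap('w10.png'); feeder_mould('w10.png')
E
```

```text
t 26.15 pos [454.2 -48.5 171.8] yaw 93.84 q [0.0157 0.6828 0.7301 0.0225] F [-0.2  0.6  0.2] w 85.4
tilt [0.0536 0.0114]
0

mould[ 231   41   59   92 5215] 5215 [456.6  34.6] [47.7 72.6] 5.2 z [32.  33.2 34.3]
  m y 4 435.6 483.1 mid 459.4 line 459.0
  m y 14 435.2 482.5 mid 458.8 line 458.4
  m y 24 433.9 481.6 mid 457.8 line 457.7
  m y 34 432.6 480.6 mid 456.6 line 457.1
  m y 44 432.2 479.9 mid 456.1 line 456.4
  m y 54 430.9 478.9 mid 454.9 line 455.7
  m y 64 430.5 478.0 mid 454.2 line 455.1
  guide -80 428.2 501.4 mid 464.8 line 464.6
  guide -72 427.0 500.6 mid 463.8 line 464.1
  guide -64 426.7 499.7 mid 463.2 line 463.5
  guide -56 426.5 499.9 mid 463.2 line 463.0
  guide -48 425.3 498.9 mid 462.1 line 462.5
  guide -40 422.1 498.9 mid 460.5 line 461.9
  guide -32 418.6 501.6 mid 460.1 line 461.4
  guide -24 414.8 504.2 mid 459.5 line 460.9
  guide -16 411.3 507.0 mid 459.1 line 460.4
  guide -8 408.7 509.7 mid 459.2 line 459.8
```

View pics/w10.png

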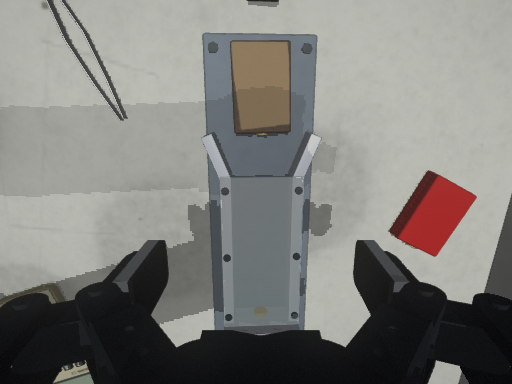

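Mould on the infeed at (261,87), gate toward the tunnel, centred within 0.5 mm and about 1° off in yaw. The flat tip should straighten that. Now the stick.

```bash
python3 - <<'E'
from h import *
plan([(446,60,210,93.8,35),(443,205,205,93.7,30)])
E
```

```text
tilt [0.0532 0.0115]
9
0.0272 0.0003 -0.0094 0 100; 0.0272 0.0003 -0.0094 0 100; 0.0272 0.0003 -0.0094 0 100; 0.0272 0.0003 -0.0094 0 100; 0.029 0.0013 0.0013 0 100; 0.029 0.0012 0.0013 0 100; 0.029 0.0012 0.0013 0 100; 0.029 0.0012 0.0013 0 100; 0.029 0.0012 0.0013 0 100
```

Request:
{"method": "step_arm", "body": {
  "rows": "0.027 0.0005 -0.009 0 100; 0.027 0.0005 -0.009 0 100; 0.027 0.0005 -0.009 0 100; 0.027 0.0005 -0.009 0 100; 0.029 0.001 0.001 0 100; 0.029 0.001 0.001 0 100; 0.029 0.001 0.001 0 100; 0.029 0.001 0.001 0 100; 0.02 0.001 0.001 0 100; 0 0 0 0 100; 0 0 0 0 100; 0 0 0 0 100"
}}

```text
t: 27.4
ee_pos: [430.0, 216.4, 196.4]
orientation: [0.007, 0.675, 0.738, 0.017]
force: [0.6, 0.0, -0.8]
gripper_width: 85.8
```

```bash
cat >> mf.py <<'E'
def wstick(f):
    z=np.load(f'pics/{f}.npz'); c=z; d=z['d'].astype(float); W=cloud(c,d); q=z['p'].astype(int); ok=d>0
    v,u=np.mgrid[0:384,0:512]
    b=ok&(q[...,0]>q[...,2]*1.7)&(W[...,1]>85)
    for lo,hi,nm in ((11,20,'bar'),(75,95,'grip')):
        m=(b&(W[...,2]>lo)&(W[...,2]<hi)).astype(np.uint8)
        n,l,s,_=cv2.connectedComponentsWithStats(m); 
        if n<2: continue
        i=1+s[1:,4].argmax(); P=W[l==i]; rect(P,nm+str(s[i])); print('   ymin/max',P[:,1].min().round(1),P[:,1].max().round(1))
E
python3 - <<'E'
from mf import *
st();plan([]); wsnap('w11.png'); wstick('w11.png')
E
```

```text
t 27.4 pos [430.  216.4 196.4] yaw 95.12 q [0.0072 0.6748 0.7378 0.017 ] F [ 0.6  0.  -0.8] w 85.8
tilt [0.0336 0.0154]
0

bar[ 255   51   37  217 3641] 3641 [447.5 224.9] [ 29.1 225.6] 3.3 z [13.8 15.2 16.6]
   ymin/max 111.5 338.0
grip[ 270   59   23   99 1852] 1852 [444.  283.6] [15.1 74.4] 3.3 z [79.8 82.7 84.2]
   ymin/max 246.2 320.6
```

View pics/w11.png

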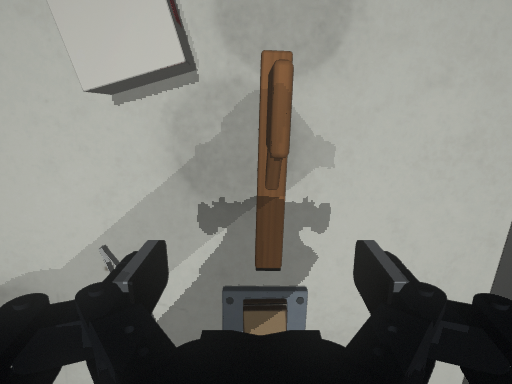

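```bash
python3 - <<'E'
from h import *
plan([(444,284.3,120,93.4,20)])
E
```

```text
tilt [0.0336 0.0152]
6
0.011 0.0029 0.013 0.005 100; 0.011 0.0028 0.013 0.005 100; 0.011 0.0028 0.013 0.005 100; 0.011 0.0027 0.013 0.005 100; 0.011 0.0026 0.013 0.005 100; 0.011 0.0026 0.013 0.005 100
```

Request:
{"method": "step_arm", "body": {
  "rows": "0.011 0.003 0.013 0.005 100; 0.011 0.003 0.013 0.005 100; 0.011 0.003 0.013 0.005 100; 0.011 0.0025 0.013 0.005 100; 0.011 0.0025 0.013 0.005 100; 0.009 0.0025 0.013 0.005 100; 0 0 0 0 100; 0 0 0 0 100"
}}

```text
t: 28.25
ee_pos: [449.2, 273.3, 116.7]
orientation: [0.01, 0.693, 0.721, 0.015]
force: [-0.1, -0.4, -0.1]
gripper_width: 85.2
```

```bash
python3 - <<'E'
from h import *
st();plan([(444,284.3,57,93.4,14)])
E
```

```text
t 28.25 pos [449.2 273.3 116.7] yaw 92.32 q [0.01   0.6926 0.7211 0.0153] F [-0.1 -0.4 -0.1] w 85.2
tilt [0.0355 0.0083]
5
0.0022 -0.0014 0.0119 -0.004 100; 0.0022 -0.0014 0.0119 -0.004 100; 0.0022 -0.0014 0.0119 -0.004 100; 0.0022 -0.0013 0.0119 -0.004 100; 0.0022 -0.0013 0.0119 -0.004 100
```

Request:
{"method": "step_arm", "body": {
  "rows": "0.002 -0.0015 0.012 -0.004 100; 0.002 -0.0015 0.012 -0.004 100; 0.002 -0.0015 0.012 -0.004 100; 0.002 -0.0015 0.012 -0.004 100; 0.002 -0.001 0.01 -0.004 100; 0 0 0 0 100; 0 0 0 0 100"
}}

```text
t: 28.95
ee_pos: [443.8, 281.6, 54.1]
orientation: [0.011, 0.686, 0.728, 0.015]
force: [-1.0, -0.3, 0.2]
gripper_width: 85.2
```

```bash
python3 - <<'E'
from h import *
st();plan([(444,284.3,57,93.4,14)])
E
```

```text
t 28.95 pos [443.8 281.6  54.1] yaw 93.41 q [0.0109 0.6857 0.7277 0.0149] F [-1.  -0.3  0.2] w 85.2
tilt [0.0362 0.0067]
1
0.0027 0.0004 -0.0029 0 100
```

Request:
{"method": "step_arm", "body": {
  "rows": "0.002 0 -0.002 0 100; 0 0 0 0 0; 0 0 0 0 0; 0 0 0 0 0; 0 0 0 0 0; 0 0 0 0 0; 0 0 0 0 0; 0 0 0 0 0; 0 0 0 0 0; 0 0 0 0 0",
  "force": 100
}}

```text
t: 29.95
ee_pos: [443.9, 284.4, 58.4]
orientation: [0.011, 0.686, 0.727, 0.016]
force: [-1.9, -0.4, 1.0]
gripper_width: 14.8
```

```bash
python3 - <<'E'
from h import *
st();s=manip.observe()['ee_pos'];plan([(440.8,s[1],s[2]+15,93.75,8)],grip=0)
E
```

```text
t 29.95 pos [443.9 284.4  58.4] yaw 93.36 q [0.0112 0.686  0.7273 0.0158] F [-1.9 -0.4  1. ] w 14.8
tilt [0.0379 0.0076]
2
0.0001 -0.0013 -0.0076 -0.003 0; 0.0001 -0.0013 -0.0076 -0.003 0
```

Request:
{"method": "step_arm", "body": {
  "rows": "0 -0.0015 -0.008 -0.003 0; 0 -0.0015 -0.008 -0.003 0; 0 0 0 0 0; 0 0 0 0 0"
}}

```text
t: 30.35
ee_pos: [440.0, 283.8, 75.5]
orientation: [0.011, 0.684, 0.73, 0.016]
force: [-0.0, 0.1, -1.4]
gripper_width: 14.7
```

```bash
python3 - <<'E'
from h import *
st();plan([]);s=manip.observe()['ee_pos'];print(459.3-.066*s[1])
snap('scene','scene7.png'); stick('scene','scene7.png')
E
```

```text
t 30.35 pos [440.  283.8  75.5] yaw 93.73 q [0.0112 0.6837 0.7296 0.0156] F [-0.   0.1 -1.4] w 14.7
tilt [0.0378 0.0074]
0

440.57199759048063
scene [215 251  24  31 275] ymin 98.8
  y 101 x 445.5 445.5 z [4.2 4.2 4.2]
  y 113 x 437.3 457.8 z [30.9 34.  37.3]
  y 125 x 439.9 458.5 z [33.  35.5 37.7]
  y 137 x 435.7 457.2 z [30.4 34.4 38. ]
  y 149 x 436.3 457.3 z [30.7 34.1 37.1]
  y 161 x 433.9 457.1 z [32.1 35.6 37.6]
  y 173 x 433.7 456.4 z [28.7 34.  37.5]
```

Request:
{"method": "step_arm", "body": {
  "rows": "-0.007 0 0 0 0; -0.007 0 0 0 0; -0.007 0 0 0 0; -0.007 0 0 0 0; -0.007 0 0 0 0; -0.007 0 0 0 0; 0 0 0 0 0"
}}

```text
t: 31.1
ee_pos: [443.0, 237.0, 74.7]
orientation: [0.011, 0.684, 0.729, 0.015]
force: [0.5, -0.4, -1.3]
gripper_width: 14.7
```

```bash
python3 - <<'E'
from h import *
st();plan([]);s=manip.observe()['ee_pos'];print(459.3-.066*s[1])
E
```

```text
t 31.1 pos [443.  237.   74.7] yaw 93.65 q [0.0113 0.6841 0.7291 0.0151] F [ 0.5 -0.4 -1.3] w 14.7
tilt [0.0371 0.0065]
0

443.6552939513907
```

Request:
{"method": "step_arm", "body": {
  "rows": "-0.005 0 0 0 0; -0.005 0 0 0 0; -0.005 0 0 0 0; -0.005 0 0 0 0; -0.005 0 0 0 0; 0 0 0 0 0"
}}

```text
t: 31.7
ee_pos: [444.8, 210.7, 74.8]
orientation: [0.011, 0.684, 0.729, 0.016]
force: [0.5, 0.1, -2.5]
gripper_width: 14.7
```

```bash
python3 - <<'E'
from h import *
st();plan([]);s=manip.observe()['ee_pos'];print(459.3-.066*s[1])
snap('top','top7.png')
a=cv2.imread('pics/top7.png'); cv2.imwrite('pics/top7c.png',cv2.resize(a[170:220,190:290],None,fx=8,fy=8,interpolation=cv2.INTER_CUBIC))
E
```

```text
t 31.7 pos [444.8 210.7  74.8] yaw 93.69 q [0.0111 0.6839 0.7293 0.0157] F [ 0.5  0.1 -2.5] w 14.7
tilt [0.0376 0.0077]
0

445.3925809766992
```

View pics/top7c.png

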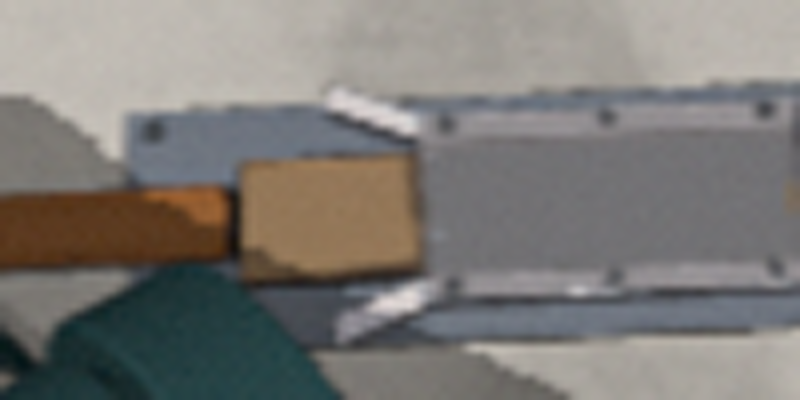

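Request:
{"method": "step_arm", "body": {
  "rows": "-0.003 0 0 0 0; -0.003 0 0 0 0; -0.003 0 0 0 0"
}}

```text
t: 32.05
ee_pos: [445.3, 202.5, 74.9]
orientation: [0.011, 0.683, 0.73, 0.016]
force: [-0.2, 1.2, -0.4]
gripper_width: 15.0
```

```bash
python3 - <<'E'
from h import *
st();plan([]);s=manip.observe()['ee_pos'];print(459.3-.066*s[1])
E
```

```text
t 32.05 pos [445.3 202.5  74.9] yaw 93.77 q [0.0108 0.6834 0.7298 0.0163] F [-0.2  1.2 -0.4] w 15.0
tilt [0.038  0.0091]
0

445.93323827178165
```

Past the earlier jam point with no resistance. Continuing.

Request:
{"method": "step_arm", "body": {
  "rows": "-0.004 0 0 0 0; -0.004 0 0 0 0; -0.004 0 0 0 0; -0.004 0 0 0 0; -0.004 0 0 0 0; -0.004 0 0 0 0"
}}

```text
t: 32.65
ee_pos: [447.2, 176.9, 74.9]
orientation: [0.011, 0.683, 0.73, 0.017]
force: [0.2, 1.3, -0.4]
gripper_width: 15.1
```

```bash
python3 - <<'E'
from h import *
st();plan([]);s=manip.observe()['ee_pos'];print(459.3-.066*s[1])
E
```

```text
t 32.65 pos [447.2 176.9  74.9] yaw 93.8 q [0.0108 0.6832 0.73   0.0166] F [ 0.2  1.3 -0.4] w 15.1
tilt [0.0384 0.0095]
0

447.6265288425596
```

Request:
{"method": "step_arm", "body": {
  "rows": "-0.006 0 0 0 0; -0.006 0 0 0 0; -0.006 0 0 0 0; -0.006 0 0 0 0; -0.006 0 0 0 0; -0.006 0 0 0 0; -0.006 0 0 0 0; -0.006 0 0 0 0; 0 0 0 0 0"
}}

```text
t: 33.55
ee_pos: [450.6, 123.1, 74.4]
orientation: [0.011, 0.684, 0.729, 0.016]
force: [0.5, 0.3, -1.1]
gripper_width: 14.7
```

```bash
python3 - <<'E'
from h import *
st();plan([]);s=manip.observe()['ee_pos'];print(459.3-.066*s[1])
snap('top','top8.png')
a=cv2.imread('pics/top8.png'); cv2.imwrite('pics/top8c.png',cv2.resize(a[170:220,190:320],None,fx=6,fy=6,interpolation=cv2.INTER_CUBIC))
E
```

```text
t 33.55 pos [450.6 123.1  74.4] yaw 93.7 q [0.011  0.6838 0.7294 0.016 ] F [ 0.5  0.3 -1.1] w 14.7
tilt [0.0379 0.0083]
0

451.17301514008415
```

View pics/top8c.png

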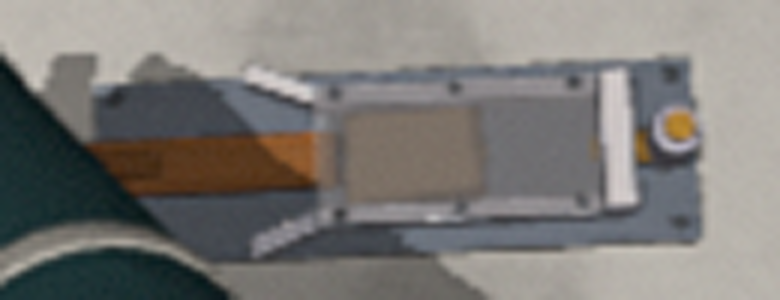

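The mould shows through the cover (columns 345-485) and runs straight, with the stop face at 602, about 62 mm to go.

Request:
{"method": "step_arm", "body": {
  "rows": "-0.006 0 0 0 0; -0.006 0 0 0 0; -0.006 0 0 0 0; -0.006 0 0 0 0; -0.006 0 0 0 0; -0.006 0 0 0 0; -0.006 0 0 0 0; 0 0 0 0 0"
}}

```text
t: 34.4
ee_pos: [453.4, 78.4, 74.2]
orientation: [0.011, 0.683, 0.73, 0.016]
force: [0.7, -0.1, -1.1]
gripper_width: 14.7
```

```bash
python3 - <<'E'
from h import *
st();plan([]);s=manip.observe()['ee_pos'];print(459.3-.066*s[1])
E
```

```text
t 34.4 pos [453.4  78.4  74.2] yaw 93.76 q [0.0108 0.6834 0.7297 0.0163] F [ 0.7 -0.1 -1.1] w 14.7
tilt [0.038  0.0089]
0

454.1287408826352
```

Request:
{"method": "step_arm", "body": {
  "rows": "-0.004 0 0 0 0; -0.004 0 0 0 0; -0.003 0 0 0 0"
}}

```text
t: 34.7
ee_pos: [454.1, 67.0, 74.1]
orientation: [0.011, 0.683, 0.73, 0.016]
force: [-0.3, 0.8, -1.2]
gripper_width: 14.8
```

Request:
{"method": "step_arm", "body": {
  "rows": "-0.003 0 0 0 0; -0.003 0 0 0 0"
}}

```text
t: 34.9
ee_pos: [454.9, 62.2, 74.3]
orientation: [0.01, 0.683, 0.73, 0.018]
force: [-1.4, 9.8, 2.6]
gripper_width: 14.7
```

Request:
{"method": "step_arm", "body": {
  "rows": "-0.003 0 0 0 0"
}}

```text
t: 35.0
ee_pos: [455.2, 62.0, 74.8]
orientation: [0.009, 0.683, 0.73, 0.02]
force: [-3.1, 11.5, 3.6]
gripper_width: 14.2
```

Request:
{"method": "step_arm", "body": {
  "rows": "-0.003 0 0 0 0"
}}

```text
t: 35.1
ee_pos: [455.2, 61.9, 75.1]
orientation: [0.008, 0.682, 0.731, 0.021]
force: [-2.2, 9.1, 2.5]
gripper_width: 14.9
```

Resistance of about 10 N with the TCP stalled at y = 62, where the end position was expected. Checking by picture.

```bash
python3 - <<'E'
from h import *
st();plan([])
snap('top','top9.png')
a=cv2.imread('pics/top9.png'); cv2.imwrite('pics/top9c.png',cv2.resize(a[170:220,210:310],None,fx=8,fy=8,interpolation=cv2.INTER_CUBIC))
snap('scene','scene9.png')
a=cv2.imread('pics/scene9.png'); cv2.imwrite('pics/scene9c.png',cv2.resize(a[150:270,200:320],None,fx=5,fy=5,interpolation=cv2.INTER_CUBIC))
E
```

```text
t 35.1 pos [455.2  61.9  75.1] yaw 93.94 q [0.0081 0.6823 0.7307 0.0214] F [-2.2  9.1  2.5] w 14.9
tilt [0.0411 0.0203]
0
```

View pics/top9c.png

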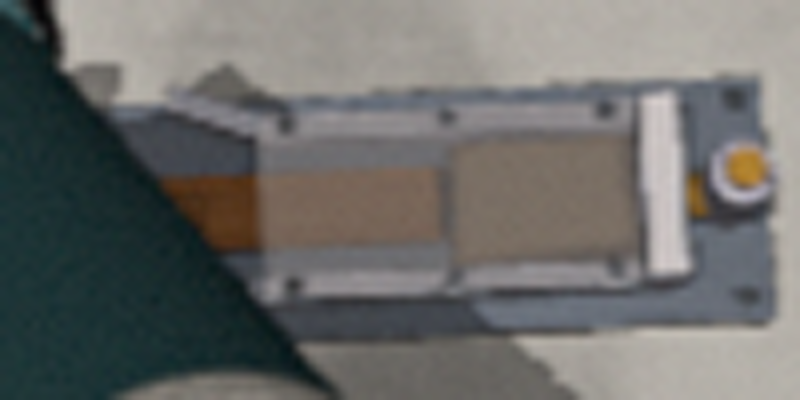

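View pics/scene9c.png

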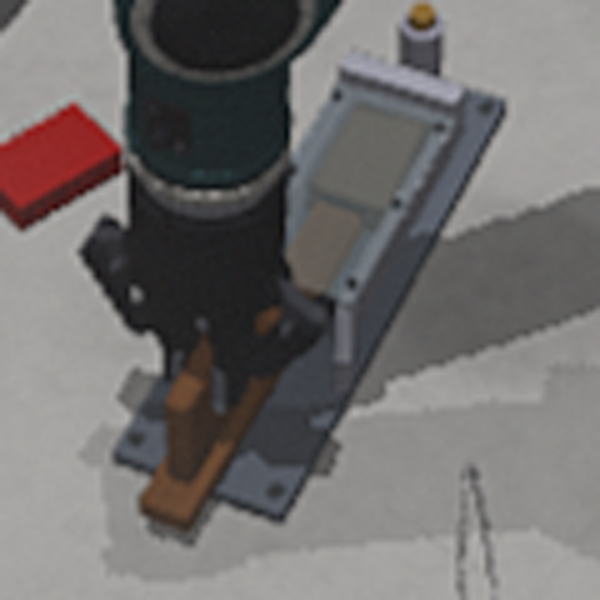

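The mould's front edge (637) is against the stop block (640) in the top view, and the scene view agrees. Pulling the stick straight out.

Request:
{"method": "step_arm", "body": {
  "rows": "0.004 0 -0.0005 0 0; 0.008 0 0 0 0; 0.01 0 0 0 0; 0.012 0 0 0 0; 0.012 0 0 0 0; 0.012 0 0 0 0; 0.012 0 0 0 0; 0 0 0 0 0"
}}

```text
t: 36.0
ee_pos: [449.6, 138.1, 76.8]
orientation: [0.008, 0.682, 0.731, 0.021]
force: [0.7, 0.5, -1.0]
gripper_width: 14.7
```

```bash
python3 - <<'E'
from h import *
st();s=manip.observe()['ee_pos'];print(459.3-.066*s[1])
plan([(440,290,80,93.75,16)],grip=0)
E
```

```text
t 36.0 pos [449.6 138.1  76.8] yaw 94.05 q [0.0082 0.6816 0.7313 0.0212] F [ 0.7  0.5 -1. ] w 14.7
450.1885399101167
tilt [0.0408 0.0199]
10
0.0152 0.0001 -0.0001 0.001 0; 0.0152 0.0001 -0.0001 0.001 0; 0.0152 0.0001 -0.0001 0.001 0; 0.0152 0.0001 -0.0001 0.001 0; 0.0152 0.0001 -0.0001 0.001 0; 0.0152 0.0001 -0.0001 0.001 0; 0.0152 0.0001 -0.0001 0.001 0; 0.0152 0.0001 -0.0001 0.001 0; 0.0152 0.0001 -0.0001 0.001 0; 0.0152 0 -0.0001 0.001 0
```

Request:
{"method": "step_arm", "body": {
  "rows": "0.015 0 0 0 0; 0.015 0 0 0 0; 0.015 0 0 0 0; 0.015 0 0 0 0; 0.015 0 0 0 0; 0.015 0 0 0 0; 0.015 0 0 0 0; 0.015 0 -0.003 0 0; 0.015 0 -0.005 0 0; 0.005 0 -0.005 0 0; 0 0 0 0 0; 0 0 0 0 0"
}}

```text
t: 37.2
ee_pos: [439.0, 281.0, 92.1]
orientation: [0.009, 0.683, 0.73, 0.019]
force: [-0.6, 0.4, -0.8]
gripper_width: 15.0
```

```bash
python3 - <<'E'
from h import *
st()
plan([(520,280,90,95,20),(600,262,85,98,20)],grip=0)
E
```

```text
t 37.2 pos [439.  281.   92.1] yaw 93.88 q [0.0095 0.6827 0.7304 0.0186] F [-0.6  0.4 -0.8] w 15.0
tilt [0.0392 0.0141]
10
-0.0013 0.0161 0.001 -0.004 0; -0.0014 0.0161 0.001 -0.004 0; -0.0014 0.0161 0.001 -0.004 0; -0.0015 0.0161 0.001 -0.004 0; -0.0016 0.0161 0.001 -0.004 0; -0.005 0.0156 0.0016 -0.01 0; -0.0052 0.0155 0.0016 -0.01 0; -0.0053 0.0155 0.0016 -0.01 0; -0.0055 0.0154 0.0016 -0.01 0; -0.0056 0.0154 0.0016 -0.01 0
```

Request:
{"method": "step_arm", "body": {
  "rows": "-0.001 0.016 0.0005 -0.004 0; -0.001 0.016 0.0005 -0.004 0; -0.001 0.016 0.0005 -0.004 0; -0.001 0.016 0.0005 -0.004 0; -0.0015 0.016 0.0005 -0.004 0; -0.005 0.0155 0.001 -0.01 0; -0.005 0.0155 0.001 -0.01 0; -0.005 0.0155 0.001 -0.01 0; -0.005 0.0155 0.001 -0.01 0; -0.005 0.0155 0.001 -0.01 0; 0 0 0 0 0; 0 0 0 0 0"
}}

```text
t: 38.4
ee_pos: [610.4, 250.5, 86.1]
orientation: [0.011, 0.661, 0.75, 0.013]
force: [0.7, 1.0, -1.8]
gripper_width: 14.7
```

```bash
python3 - <<'E'
from h import *
st()
s=manip.observe()['ee_pos'];plan([(s[0],s[1],62,yaw(),6)],grip=0)
snap('scene','scene10.png'); stick('scene','scene10.png')
E
```

```text
t 38.4 pos [610.4 250.5  86.1] yaw 97.19 q [0.0112 0.6613 0.7499 0.0129] F [ 0.7  1.  -1.8] w 14.7
tilt [0.0339 0.0046]
5
-0 -0.0002 0.0048 -0 0; -0 -0.0002 0.0048 -0 0; -0 -0.0002 0.0048 -0 0; -0 -0.0002 0.0048 -0 0; -0 -0.0002 0.0048 -0 0
scene [172 218   7   7  24] ymin 96.2
  y 99 x 630.2 637.6 z [44.2 45.9 49.6]
  y 111 x 620.6 636.5 z [43.9 46.5 48.9]
  y 123 x 629.0 633.0 z [46.1 47.3 48.5]
```

Request:
{"method": "step_arm", "body": {
  "rows": "0 0 0.005 0 0; 0 0 0.005 0 0; 0 0 0.005 0 0; 0 0 0.004 0 0; 0 0 0.003 0 0; 0 0 0 0 0"
}}

```text
t: 39.05
ee_pos: [608.1, 251.4, 61.9]
orientation: [0.011, 0.66, 0.751, 0.012]
force: [0.2, -0.1, -0.9]
gripper_width: 14.5
```

Request:
{"method": "step_arm", "body": {
  "rows": "0 0 0.002 0 0; 0 0 0.002 0 0; 0 0 0 0 0"
}}

```text
t: 39.35
ee_pos: [608.6, 251.7, 58.7]
orientation: [0.011, 0.66, 0.751, 0.012]
force: [-1.0, -0.2, -1.2]
gripper_width: 14.9
```

Stick is at bench height, so I'm releasing and lifting straight up.

Request:
{"method": "step_arm", "body": {
  "rows": "0 0 0 0 100; 0 0 0 0 100; 0 0 0 0 100; 0 0 0 0 100; 0 0 0 0 100; 0 0 0 0 100; 0 0 -0.012 0 100; 0 0 -0.02 0 100; 0 0 -0.025 0 100; 0 0 -0.03 0 100; -0.01 -0.01 -0.03 0 100; -0.03 -0.01 -0.02 0 100; -0.03 -0.01 0 0 100; 0 0 0 0 100; 0 0 0 0 100"
}}

```text
t: 40.85
ee_pos: [583.4, 178.5, 207.8]
orientation: [0.013, 0.659, 0.752, 0.015]
force: [-0.7, 0.5, -0.2]
gripper_width: 85.6
```

```bash
python3 - <<'E'
from mf import *
st(); wsnap('w12.png'); wstick('w12.png')
snap('scene','scene11.png');snap('top','top11.png')
a=cv2.imread('pics/top11.png'); cv2.imwrite('pics/top11c.png',cv2.resize(a[110:310,110:377],None,fx=3,fy=3,interpolation=cv2.INTER_CUBIC))
E
```

```text
t 40.85 pos [583.4 178.5 207.8] yaw 97.61 q [0.0133 0.6585 0.7523 0.0154] F [-0.7  0.5 -0.2] w 85.6
bar[ 273   47   32  210 3357] 3357 [618.4 194.3] [ 29.1 222.5] 7.4 z [13.8 15.3 16.6]
   ymin/max 85.0 305.4
grip[ 289   56   21   95 1648] 1648 [611. 251.] [14.7 73.6] 7.3 z [80.3 82.8 84.2]
   ymin/max 214.2 287.7
```

View pics/w12.png

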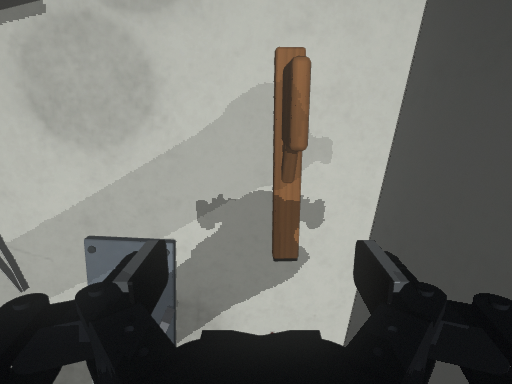

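View pics/top11c.png

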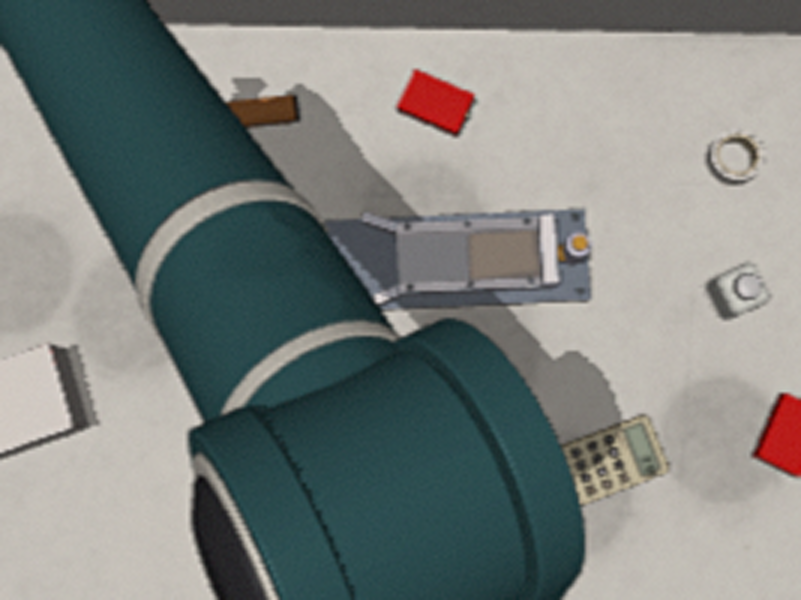

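```bash
python3 - <<'E'
import cv2,numpy as np
a=cv2.imread('pics/top11.png'); b=cv2.imread('pics/top9.png')
c=np.vstack([cv2.resize(x[172:217,235:315],None,fx=9,fy=6,interpolation=cv2.INTER_CUBIC) for x in (b,a)]); cv2.imwrite('pics/cmp.png',c)
E
```

```text
(no output)
```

View pics/cmp.png

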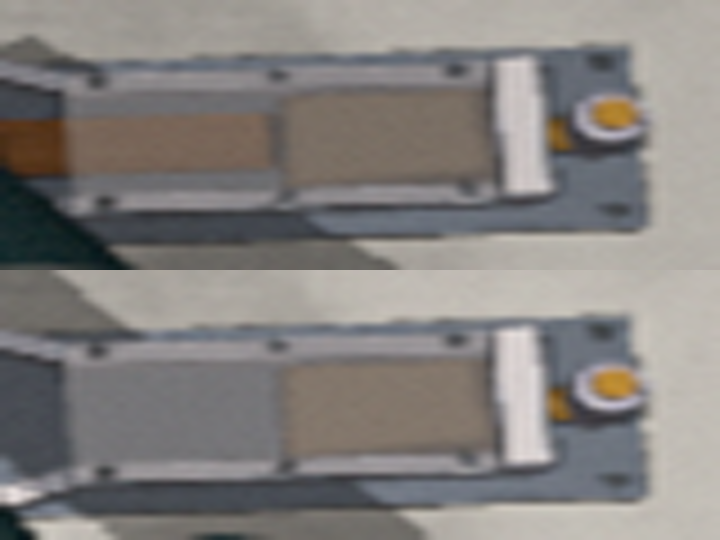

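Pulling the stick out didn't move the mould: it spans columns 285-493 in both pictures, right up to the stop. The arm is clear, so I'm handing in.

```bash
python3 - <<'E'
from h import *
st(); print(manip.job_done())
E
```

```text
t 41.0 pos [583.1 179.2 206.5] yaw 97.69 q [0.0127 0.658  0.7528 0.0147] F [0.7 0.5 0.2] w 85.2
the job is handed in; nothing more can be done
None
```

The mould is home against the stop block at the nozzle, gate first. The stick is out and lies flat on the bench clear of the feeder. I handed the job in at 41 s of the 62 s allowed.

**What happened**
- I laid the mould on the open plate with its gate facing the tunnel and let go of it.
- The first push with the stick failed. The mould was about 2 mm off to one side and caught on the guide at the tunnel mouth.
- I set the stick down, re-centred the mould on the open plate with the gripper and let go again. I then took the stick by its grip once more.
- The second push ran freely until it met about 10 N, at the position expected for the stop.

**Last checks**
- **Mould:** the top view shows no visible gap to the stop block. The mould sat in the same place before and after I pulled the stick out.
- **Stick:** it lies level, with the top of its bar measured at 15.3 mm against a true 16 mm. It is about 100 mm to the far side of the feeder, near where it started.
- **Other things:** the tape roll, bottle and red blocks look unmoved in the last top view. The pile of three moulds was outside the last close-ups, but the arm worked well away from it after the start.

**What disagreed**
- **Peak force at the jam:** I did not measure it; force was only read at the end of each move.
- **Wrist tilt:** the wrist picked up 2 to 3° of tilt during the moves. I compensated by regripping the stick while it lay flat.

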